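# Nest the steel cups in the canister and snap its lid

### The arm

A 6-joint arm with a two-finger parallel gripper is mounted at the origin on the work surface. World frame = base frame: x ahead of the robot, y to its left, z up, the work surface at z = 0. Lengths are in m, angles in rad, forces in N, time in s.
With the tool pointing down it reaches from about 0.15 to 0.775 m from the base axis. Payload 6.1 kg.
Tool frame: the origin (TCP) lies at the very end of the fingers, on their centre line; the grasp point (between the pads) lies 19 mm behind it; x points along the fingers, z is the direction in which the jaws open and shut, and the axes are right-handed (so a half turn about x gives the same grasp; the last joint's range is limited). The gripper opens to 85 mm and grips with 20 to 120 N. Pads are 22 mm wide; open, the fingers measure 114 mm over their backs; the gripper's body (76 mm by 85 mm) begins 54 mm behind the grasp point. The pads swing forward as they close: fully open they stand 13 mm farther back than shut.
Start: joints at [1.144, 0.126, -0.04, 1.405, 0, 1.571], TCP at [0.217, 0.478, 0.231] pointing down, gripper open.
Joint ranges: [-2.72, 2.72], [-0.95, 1.95], [-1.27, 1.35], [-1.78, 2.02], [-1.46, 1.47], [-3.14, 3.14]. Speed limits (rad/s): [2.39, 2.39, 3.01, 3.14, 3.14, 3.14].

### API

Orientations are given as a unit quaternion [x, y, z, w].
In Python, from workcell import ctrl, get_image, camera_info gives the robot as it stands. The module is installed in compiled form; this text tells all that it offers.
- The arm moves only by the shell command python3 -m handwheel 'ROWS' [OPENING]. ROWS is JSON, a list of rows, each a list of 6 numbers: the shift along the tool's x, y, z scaled (see below), then the turn, a rotation vector about the tool's x, y, z scaled (see below). A call has exactly 8 rows; each row is the pose to reach, as a shift and turn from the pose commanded when the call began, along the tool's axes at that moment; what a row does not reach only later rows make up. The controller multiplies each number of a shift by 0.4 m and each number of a turn by pi/4 rad. A row lasts 1/8 s, in which the tool goes at most 62.5 mm and 10.7 degrees, less where a joint would pass 70% of its speed; a pose out of reach is approached as far as the arm can. A call with a number of a shift or a turn outside -1 to 1 is refused whole. A call with a gripper value outside its range is refused whole. OPENING is the gripper command: -1 is shut, 1 is fully open, values between are in proportion, set as the call begins (- or left out, the last holds). The fingers move at their own pace and stop on an object; the grip force is fixed at half the most. Time passes only in rows, so rows that repeat a pose let the fingers close, or fill a call up. It gives the time, the measured TCP pose, the force and the opening at its end, in the units of the state.
- ctrl.get_obs(): the state, without advancing time (a new reading comes with each control period).
- get_image(name): name is "scene" or "top" or "wrist"; returns the picture (400x640x3 uint8, red, green, blue); there is no depth.
- camera_info(name): a dict with "intrinsics" (3x3 intrinsics, pixels), "k1" (the pictures are not rectified: a ray, as slopes to the right and down, at radius r is drawn at 1 + k1 r^2 times it, then the intrinsics apply), "T" (4x4, takes a point from camera to world coordinates); the wrist camera has in their place "mount" (4x4, takes a point from camera to tool coordinates, whose origin is the TCP and whose axes are the tool frame's). Camera axes: x right, y down, z forward; pixel columns grow to the right and rows downward; lengths in m; the calibration is good to about 2 mm. A picture is of the moment at which its call begins: read the wrist's pose just before it. camera_info takes no time and is no camera call.
- ctrl.sign_off(): hands the job in, once; it reports no verdict.
The state is a dict: "time": time; "joint_positions": joint angles; "joint_velocities": joint speeds; "effort": joint torques, N m; "ee_pos": TCP position; "eef_rot": TCP orientation; "wrist_force": force on the tool from outside, world axes, zero at the start; "wrist_torque": the same for the moment, N m; "opening": finger opening in m.
Only numpy, scipy, OpenCV 4.12 (cv2) and the standard library are available. Lean on these libraries where they do the work, as an engineer would, in place of code of your own. Each camera call takes 0.05 s, during which the arm holds its last target.

### The job

Put the two plain steel cups away, nested: take them off their slanted rests, stand the larger one upright in the open canister first, then the smaller one upright inside it, lowering each into the mouth rather than letting it fall from a height. Then fold the canister's hinged lid over and press its front down until the clip snaps and holds it fully shut. Do not shove or knock over the other things on the bench.

Things in the scene. Friction and masses are not known exactly. Their poses are not given: they have to be found in the camera images.
- large_cup: The larger plain steel cup: straight round wall, no handle, open top; outer diameter 66 mm, height 60 mm, wall 2.5 mm, floor 3 mm, 90 g. Origin at the centre of its underside, z along its axis towards the mouth. At the start it leans back on a wooden rest, mouth towards the robot: its axis is 30 degrees from vertical, leaning towards the rest's front lip.
- small_cup: The smaller plain steel cup, same shape: outer diameter 48 mm, height 54 mm, wall 2.5 mm, floor 3 mm, 60 g. Origin and z as for the larger; it starts leaning 30 degrees on a rest of its own. Inside the larger cup it has 6.5 mm of play all round and its rim ends 3 mm below the larger one's.
- canister: Pale round plastic canister, fixed to the bench. Origin at the centre of its underside, z up; +x points to its hinge, -x to its clip. Outer diameter 89 mm, height 69 mm, inside diameter 82 mm, inner floor at z = 5 mm, so its bore is 64 mm deep: too narrow for fingers beside a cup, so hold a cup by the top 20 mm of its wall; the last 25 to 30 mm it may drop, guided by the bore. The clip's housing stands out to x = -65 mm at the front, up to z = 60 mm.
- lid (a joint): Hinge of the canister's lid, rad: 0 fully shut, about 1.57 upright, 1.75 to 1.98 at the start, stop at 2.05. It grows as the lid swings up and away from the mouth. Slight hinge friction holds the open lid where it is; from about 0.9 rad downwards it sinks by itself until it rests on the clip at about 0.08 rad. From there about 8 N straight down at its front makes the sprung clip give way and snap over; shut, the clip holds it.
- lid_hinge (a point): Point on the lid's hinge axis, 52 mm along the canister's +x from its centre and 71 mm above its underside; the axis runs along the canister's y. The lid is a round disc 94 mm across and 6 mm thick, its centre 52 mm from the hinge axis, with a tab at the free edge that ends 106 mm from the axis; when shut its top face is 77 mm above the bench and its underside level with the axis.
- lid_press (a point): Point on the lid's top face, 88 mm from the hinge axis, near the free edge above the clip: the place to press.
- rest_a: Wooden slanted rest of the larger cup, fixed, 90 mm wide, about 95 mm deep and 70 mm high at its back. Origin under its middle; it slopes down towards its -x, where a lip 8 mm high stops the cup.
- rest_b: The same kind of rest, for the smaller cup.
- mug: Bystander: steel mug with a handle, 76 mm across, 75 mm high; origin under its middle.
- coffee_cup: Bystander: small white ceramic cup, 56 mm across, 45 mm high; origin under its middle.
- spice_jar: Bystander: amber glass jar, 54 mm across, 70 mm high; origin under its middle.
- spatula: Bystander: silicone spatula 240 mm long, lying flat behind the work.
Not all that is in view belongs to the job. Leave any purple look-alike of the small_cup alone. What is shaped like the canister but turquoise is not meant.

How it is judged:
On the way, in this order (a step that is already met when the one before it is completed fails the run):
1. the larger cup stands on the canister's floor, upright and released, before the smaller one goes in (z of large_cup in the frame of canister below 0.01 m and horizontal distance between large_cup and canister below 0.012 m and angle between large_cup's own z axis and vertical below 0.1 rad and contact force between the fingers and large_cup below 0.1 N and horizontal distance between small_cup and canister above 0.08 m), for 0.2 s.
2. the smaller cup stands on the larger one's floor, upright and released (z of small_cup in the frame of large_cup below 0.008 m and horizontal distance between small_cup and large_cup below 0.01 m and angle between small_cup's own z axis and vertical below 0.1 rad and contact force between the fingers and small_cup below 0.1 N and value of joint lid above 0.3 rad), for 0.2 s.
3. the lid is snapped shut (value of joint lid below 0.03 rad), for 0.2 s.
At the end, for the whole second after the job is handed in: The larger cup stands upright on the canister's floor (within 5 mm of it in height, 12 mm of its middle, 0.1 rad), the smaller upright on the larger one's floor (within 5 mm, 10 mm, 0.1 rad), both at rest, and the lid is held shut by its clip (below 0.03 rad) (z of large_cup in the frame of canister below 0.01 m and horizontal distance between large_cup and canister below 0.012 m and angle between each of large_cup, small_cup's own z axis and vertical below 0.1 rad and z of small_cup in the frame of large_cup below 0.008 m and horizontal distance between small_cup and large_cup below 0.01 m and value of joint lid below 0.03 rad and linear speed of each of large_cup, small_cup below 0.02 m/s); the robot touches nothing.
It fails at once if the larger cup is let fall from a height (falling free faster than 1.1 m/s, that is from more than 60 mm) (linear speed of large_cup above 1.1 m/s and contact force between the fingers and large_cup below 0.05 N).
It fails at once if the smaller cup is let fall from a height (falling free faster than 1.1 m/s, that is from more than 60 mm) (linear speed of small_cup above 1.1 m/s and contact force between the fingers and small_cup below 0.05 N).
It fails at once if a bystander is shoved more than 40 mm or knocked over (distance of any of mug, coffee_cup, spice_jar, spatula from where it was at the start of the episode above 0.04 m or angle between any of mug, coffee_cup, spice_jar's own z axis and vertical above 0.5 rad).
It also fails if it takes over 61 s, if anything falls off the work surface, if the arm or the gripper's body presses on something with over 40 N, if the wrist force passes 120 N, or if a joint passes its speed limit or range.

## Working session

There is one attempt and no reset: what is moved stays moved. The work goes in short steps, Python scripts to look and compute and a shell command to move; the robot and the scene stay as the last step left them, time stands still between calls to the robot, and variables do not carry over. Pictures are saved under pics/ and viewed, and the job is handed in when it is done.

```bash
mkdir -p pics; ls; python3 - <<'E'
from workcell import ctrl,get_image,camera_info
import cv2,numpy as np
np.set_printoptions(precision=4,suppress=True)
o=ctrl.get_obs();print({k:np.round(v,4) for k,v in o.items()})
for n in("scene","top","wrist"):
    print(n,camera_info(n))
    cv2.imwrite(f"pics/{n}0.png",get_image(n)[:,:,::-1])
E
```

```text
pics
{'time': np.float64(0.0), 'joint_positions': array([ 1.144 ,  0.1264, -0.0406,  1.4054, -0.    ,  1.5708]), 'joint_velocities': array([-0.0009, -0.0007,  0.0013, -0.0003,  0.0008, -0.0003]), 'effort': array([  0.0024, -43.5917,  35.2922,   0.0174,   0.0001,  -0.    ]), 'ee_pos': array([0.2172, 0.4775, 0.2305]), 'eef_rot': array([-0.3831,  0.595 ,  0.3824,  0.5941]), 'wrist_force': array([ 0.0486, -0.1585, -0.4636]), 'wrist_torque': array([ 0.0273, -0.0013, -0.0267]), 'opening': np.float64(0.0854)}
scene {'intrinsics': array([[373.8915,   0.    , 320.4705],
       [  0.    , 373.8915, 202.5311],
       [  0.    ,   0.    ,   1.    ]]), 'k1': -0.06876570157227545, 'T': array([[ 0.8422,  0.4239, -0.3333,  0.8474],
       [ 0.5391, -0.6471,  0.5392, -0.5579],
       [ 0.0129, -0.6338, -0.7734,  0.8138],
       [ 0.    ,  0.    ,  0.    ,  1.    ]])}
top {'intrinsics': array([[373.9183,   0.    , 323.6905],
       [  0.    , 373.9183, 203.2054],
       [  0.    ,   0.    ,   1.    ]]), 'k1': -0.0694594928431746, 'T': array([[ 0.0262, -0.9974,  0.0666,  0.497 ],
       [-0.9993, -0.0279, -0.0237, -0.0376],
       [ 0.0255, -0.0659, -0.9975,  1.0345],
       [ 0.    ,  0.    ,  0.    ,  1.    ]])}
wrist {'intrinsics': array([[324.0644,   0.    , 322.6763],
       [  0.    , 324.0644, 196.0086],
       [  0.    ,   0.    ,   1.    ]]), 'k1': -0.028689881510792065, 'mount': array([[ 0.0001, -0.3068,  0.9518, -0.1441],
       [-0.0006, -0.9518, -0.3068,  0.0788],
       [ 1.    , -0.0006, -0.0003, -0.0006],
       [ 0.    ,  0.    ,  0.    ,  1.    ]])}
```

View pics/scene0.png

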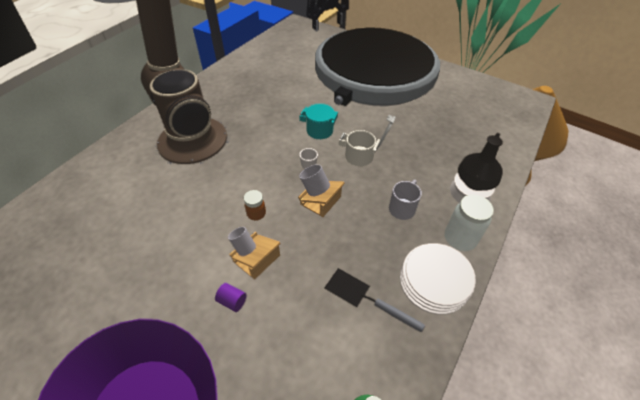

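View pics/top0.png

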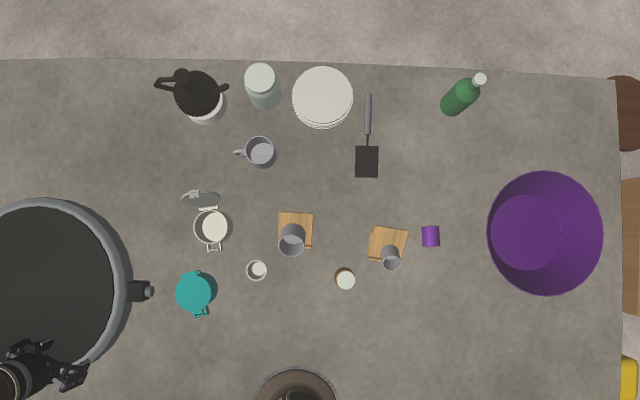

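View pics/wrist0.png

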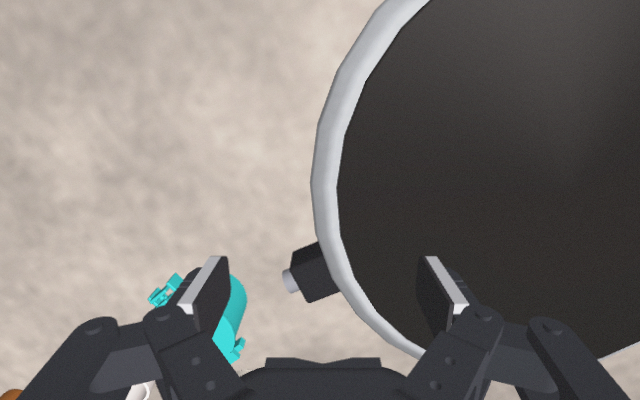

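The top picture (scene pixels are given where I name them) shows these candidates:
- **Larger cup:** (292,240), grey, on a rest. Others are the mug with a handle (260,151) and the coffee cup (256,270).
- **Smaller cup:** (391,258), grey, on a rest. The purple look-alike lies at (431,236).
- **Canister:** the pale one at (211,228), lid open behind it at (200,197). The turquoise one at (195,290) is not meant.

I choose the grey cups on the rests and the pale canister, and check them in a close crop.

```bash
python3 - <<'E'
import cv2
a=cv2.imread('pics/top0.png')
c=cv2.resize(a[170:300,160:320],None,fx=4.5,fy=4.5,interpolation=cv2.INTER_CUBIC)
cv2.imwrite('pics/c1.png',c)
c=cv2.resize(a[205:295,320:450],None,fx=6,fy=6,interpolation=cv2.INTER_CUBIC)
cv2.imwrite('pics/c2.png',c)
a=cv2.imread('pics/scene0.png')
c=cv2.resize(a[120:320,200:410],None,fx=3,fy=3,interpolation=cv2.INTER_CUBIC)
cv2.imwrite('pics/c3.png',c)
E
```

```text
(no output)
```

View pics/c1.png

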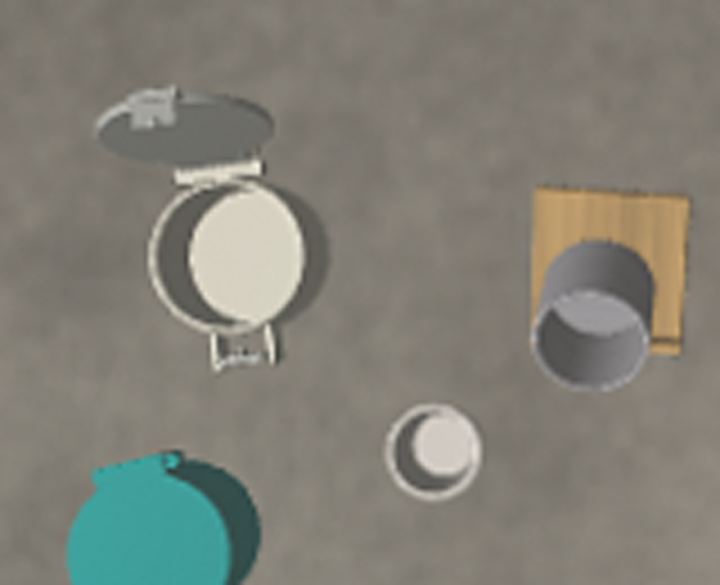

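View pics/c2.png

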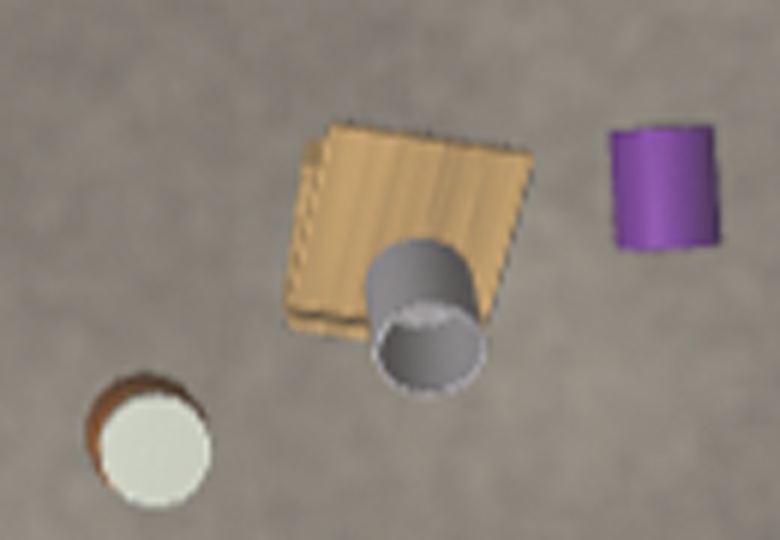

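View pics/c3.png

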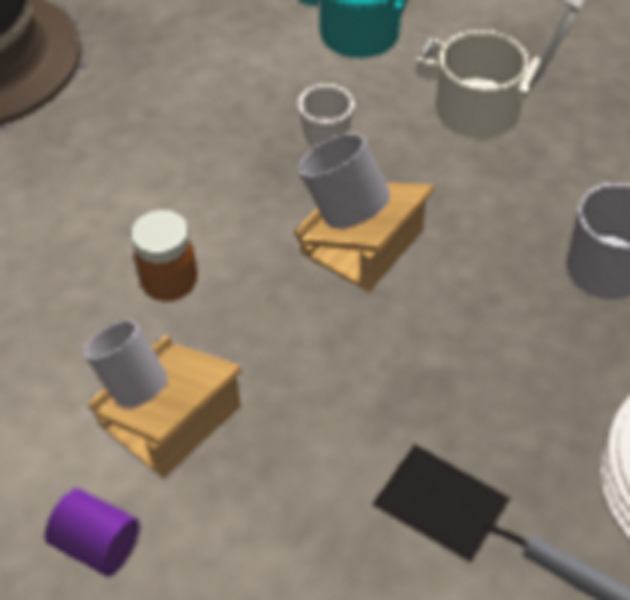

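The crops confirm the choice. The larger grey cup's rim is centred near top (291,245), the smaller's near (391.5,263), and the pale canister's rim near (210.7,227). Next I triangulate.

```bash
cat > h.py <<'E'
import numpy as np,cv2
from scipy.optimize import least_squares
from workcell import ctrl,get_image,camera_info
from scipy.spatial.transform import Rotation as R
np.set_printoptions(precision=4,suppress=True)
def camT(n,obs=None):
    c=camera_info(n)
    if n!='wrist': return c,np.array(c['T'])
    T=np.eye(4);T[:3,:3]=R.from_quat(obs['eef_rot']).as_matrix();T[:3,3]=obs['ee_pos']
    return c,T@np.array(c['mount'])
def proj(n,P,obs=None):
    c,T=camT(n,obs);P=np.atleast_2d(P)
    q=(P-T[:3,3])@T[:3,:3];s=q[:,:2]/q[:,2:]
    s=s*(1+c['k1']*(s**2).sum(1,keepdims=True));K=np.array(c['intrinsics'])
    return s@K[:2,:2].T+K[:2,2]
def tri(obsv,x0=(.4,0,.08)):
    f=lambda p:np.concatenate([proj(n,p,o)[0]-uv for n,uv,o in obsv])
    r=least_squares(f,x0);return r.x,r.fun
def circ(c,ax,r,n=60):
    ax=np.array(ax)/np.linalg.norm(ax);u=np.cross(ax,[0,1,0.01]);u/=np.linalg.norm(u);v=np.cross(ax,u)
    t=np.linspace(0,2*np.pi,n)[:,None];return np.array(c)+r*(np.cos(t)*u+np.sin(t)*v)
def axis30(yaw): # rest +x yaw; cup axis leans to -x
    return np.array([-np.sin(np.pi/6)*np.cos(yaw),-np.sin(np.pi/6)*np.sin(yaw),np.cos(np.pi/6)])
def draw(img,n,P,col,off,s,obs=None):
    p=(proj(n,P,obs)-off+.5)*s-.5
    cv2.polylines(img,[np.round(p).astype(np.int32)],False,col,1,cv2.LINE_AA)
E
python3 - <<'E'
from h import *
for nm,a,b in(("large",(291.3,245.3),(312,173.3)),("small",(391.5,263),(237.3,234)),("can",(210.7,226.9),(361,141.7))):
    p,f=tri([("top",a,None),("scene",b,None)]);print(nm,p,f)
E
```

```text
large [0.4551 0.0212 0.0843] [-0.8931 -1.4032 -1.7747  0.0157]
small [ 0.4146 -0.2362  0.0778] [-0.6707 -0.8843 -1.033  -0.0602]
can [0.4943 0.2326 0.0602] [-0.4771 -0.8458 -1.1249  0.0711]
```

```bash
cat >> h.py <<'E'
def atz(n,uv,z,obs=None):
    f=lambda p:proj(n,[p[0],p[1],z],obs)[0]-uv
    return np.append(least_squares(f,[.45,0]).x,z)
E
python3 - <<'E'
from h import *
for nm,a,b in(("A",(279.1,211.6),(313.3,213.8)),("B",(375.2,225.3),(408.8,230.8))):
    p=atz("top",a,.07);q=atz("top",b,.07);d=p-q;print(nm,p,q,np.linalg.norm(d),np.degrees(np.arctan2(-d[0],d[1])))
h1=atz("top",(160+176/4.5,170+176/4.5),.069);h2=atz("top",(160+261/4.5,170+166/4.5),.069);d=h1-h2
print('hinge yaw',h1,h2,np.degrees(np.arctan2(-d[0],d[1])))
print('can@.069',atz("top",(210.7,226.9),.069), atz("scene",(361,141.7),.069))
print('coffee',atz("top",(256.5,270.5),.045),'jar',atz("top",(346,279.5),.07),'mug',atz("top",(261,151),.075))
E
```

```text
A [0.5365 0.0538 0.07  ] [ 0.5333 -0.0344  0.07  ] 0.0883019650972284 -2.107599996248248
B [ 0.5078 -0.1954  0.07  ] [ 0.4957 -0.2835  0.07  ] 0.08901926226806749 -7.801413410561588
hinge yaw [0.5372 0.261  0.069 ] [0.5443 0.2122 0.069 ] 8.306115113500423
can@.069 [0.4922 0.2288 0.069 ] [0.5011 0.2255 0.069 ]
coffee [0.3814 0.1104 0.045 ] jar [ 0.3671 -0.1228  0.07  ] mug [0.6922 0.1058 0.075 ]
```

```bash
cat >> h.py <<'E'
def pose():
    o=ctrl.get_obs();return np.array(o['ee_pos']),R.from_quat(o['eef_rot']),o
def tool(x,zdir):
    x=np.array(x,float);x/=np.linalg.norm(x);z=np.array(zdir,float);z-=x*(z@x);z/=np.linalg.norm(z)
    return R.from_matrix(np.c_[x,np.cross(z,x),z])
def rows(P,Rt,base=None):
    p,r,o=pose()
    if base: p,r=base
    s=r.inv().apply(np.array(P)-p)/.4; t=(r.inv()*Rt).as_rotvec()/(np.pi/4)
    print('row shift',np.round(s,3),'turn',np.round(t,3),'| time',round(float(o['time']),2)); return s,t
E
python3 - <<'E'
from h import *
p,r,o=pose();print(r.as_matrix())
T=tool([0,0,-1],[-np.sin(.145),np.cos(.145),0]);T2=tool([0,0,-1],[np.sin(.145),-np.cos(.145),0])
for t in(T,T2):
    print(t.as_matrix()); rows([.44,.22,.30],t)
# open fingertip check in wrist image
print(proj('wrist',p+r.apply([[0,0,.0427],[0,0,-.0427],[-.013,0,.0427],[-.013,0,-.0427]]),o))
E
```

```text
[[-0.0005 -0.9103  0.4139]
 [-0.0011  0.4139  0.9103]
 [-1.     -0.     -0.0012]]
[[ 0.     -0.9895 -0.1445]
 [ 0.     -0.1445  0.9895]
 [-1.      0.      0.    ]]
row shift [-0.173 -0.774 -0.356] turn [-0.728 -0.002 -0.   ] | time 0.15
[[ 0.      0.9895  0.1445]
 [ 0.      0.1445 -0.9895]
 [-1.      0.      0.    ]]
row shift [-0.173 -0.774 -0.356] turn [ 3.272 -0.001  0.002] | time 0.15
[[409.4264 257.4899]
 [238.4158 257.5847]
 [416.5473 271.1822]
 [231.4937 271.285 ]]
```

```bash
python3 - <<'E'
from h import *
T=tool([0,0,-1],[0,1,0])
rows([.42,.10,.32],T)
E
```

```text
row shift [-0.222 -0.852 -0.65 ] turn [-0.543 -0.002 -0.   ] | time 0.15
```

```bash
python3 -m handwheel '[[-0.03,-0.12,-0.09,-0.08,0,0],[-0.06,-0.24,-0.18,-0.15,0,0],[-0.1,-0.36,-0.28,-0.23,0,0],[-0.13,-0.49,-0.37,-0.31,0,0],[-0.16,-0.61,-0.46,-0.39,0,0],[-0.19,-0.73,-0.55,-0.46,0,0],[-0.22,-0.85,-0.65,-0.54,0,0],[-0.22,-0.85,-0.65,-0.54,0,0]]' 1
python3 - <<'E'
from h import *
import json
p,r,o=pose()
im=get_image('wrist')[:,:,::-1];cv2.imwrite('pics/w1.png',im);cv2.imwrite('pics/t1.png',get_image('top')[:,:,::-1])
json.dump({k:np.array(v).tolist() for k,v in o.items()},open('w1.json','w'))
print(p,r.as_matrix(),o['time'])
E
```

```text
time: 1.15
ee_pos: [0.4207, 0.0971, 0.3197]
eef_rot: [-0.498, 0.502, 0.497, 0.502]
wrist_force: [-0.5, 0.6, 0.6]
opening: 0.0854
[0.4207 0.0971 0.3197] [[ 0.0008 -1.      0.0094]
 [-0.0004  0.0094  1.    ]
 [-1.     -0.0008 -0.0004]] 1.15
```

View pics/w1.png

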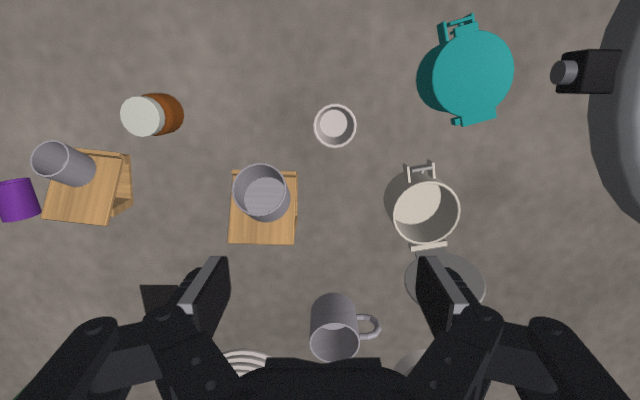

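```bash
python3 - <<'E'
import cv2
a=cv2.imread('pics/w1.png')
def crop(n,x0,x1,y0,y1,s):
    c=cv2.resize(a[y0:y1,x0:x1],None,fx=s,fy=s,interpolation=cv2.INTER_CUBIC);return c
A=crop('',220,310,155,255,6);B=crop('',375,495,150,310,4.5)
cv2.imwrite('pics/wA.png',A);cv2.imwrite('pics/wB.png',B)
cv2.imwrite('pics/wC.png',crop('',20,140,130,230,6))
E
```

```text
(no output)
```

View pics/wA.png

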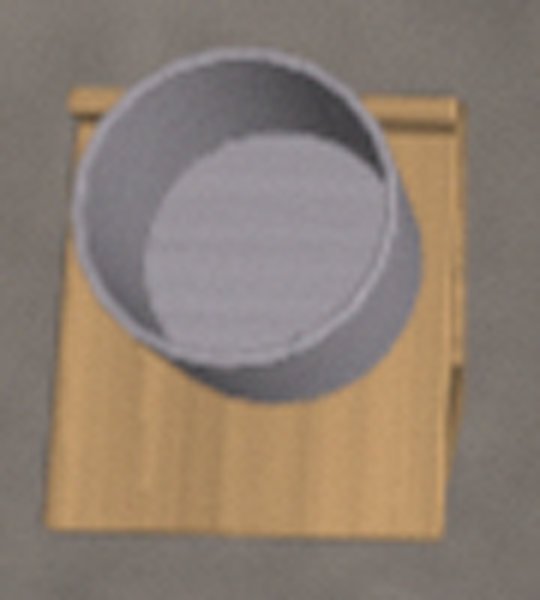

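View pics/wB.png

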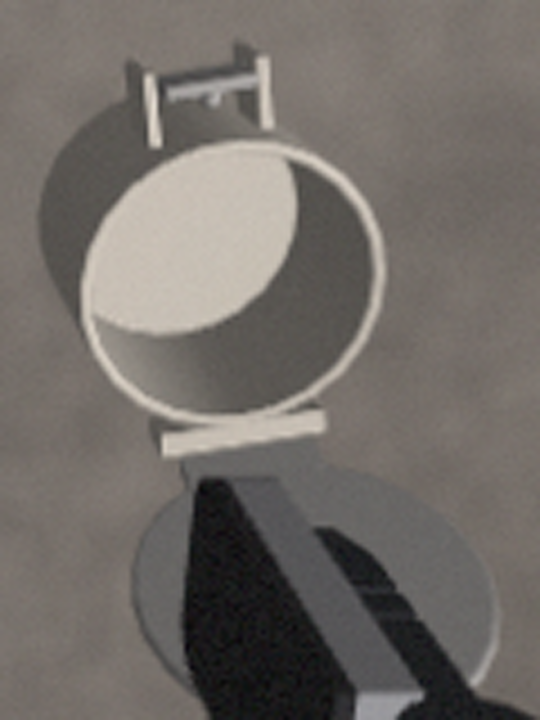

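View pics/wC.png

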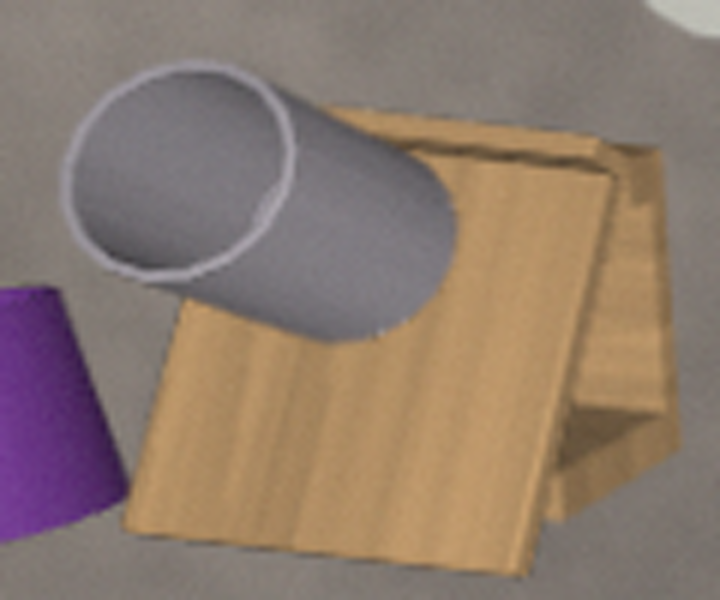

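```bash
cat > fit.py <<'E'
from h import *
import json
o=json.load(open('w1.json'))
def ext(n,c,ax,r): 
    q=proj(n,circ(c,ax,r,200),o);return np.array([q[:,0].min(),q[:,0].max(),q[:,1].min(),q[:,1].max()])
def conv(e,s,x0,y0): return (np.array(e,float)+.5)/s-.5+np.array([x0,x0,y0,y0])
yA,yB=np.radians(-2.1),np.radians(-7.8)
D={'large':(axis30(yA),.033,[('wrist',conv([71,397,47,367],6,220,155),1),('top',conv([531,652,290,391],4.5,160,170),.5)]),
'small':(axis30(yB),.024,[('wrist',conv([61,296,60,283],6,20,130),1),('top',conv([372,487,300,395],6,320,205),.5)]),
'can':(np.array([0,0,1]),.0445,[('wrist',conv([82,386,141,425],4.5,375,150),1),('top',conv([148,308,178,335],4.5,160,170),.5)])}
for k,(ax,r,L) in D.items():
    for LL in (L[:1],L):
        f=lambda c:np.concatenate([(ext(n,c,ax,r)-m)*w for n,m,w in LL])
        s=least_squares(f,[.46,0,.08]);print(k,s.x,s.fun)
wr=[('wrist',np.array([0,0]))]
def W(x,y,s,x0,y0): return np.array([(x+.5)/s-.5+x0,(y+.5)/s-.5+y0])
# rest edges yaw
for nm,a,b in(("A",W(47,527,6,220,155),W(443,537,6,220,155)),("B",W(125,530,6,20,130),W(525,576,6,20,130))):
    p=atz('wrist',a,.07,o);q=atz('wrist',b,.07,o);d=q-p;print(nm,p,q,np.linalg.norm(d),np.degrees(np.arctan2(-d[0],d[1])))
a=atz('wrist',W(165,445,4.5,375,150),.07,o);b=atz('wrist',W(325,420,4.5,375,150),.07,o);d=b-a;print('hinge',a,b,np.degrees(np.arctan2(-d[0],d[1])))
a=atz('wrist',W(152,75,4.5,375,150),.06,o);b=atz('wrist',W(264,57,4.5,375,150),.06,o);print('clip mid',(a+b)/2)
print('small@rim', proj('wrist',[0.4146,-.2362,.0778],o))
E
python3 fit.py
```

```text
large [0.4528 0.0186 0.0883] [-0.127   0.127   0.133  -0.1284]
large [0.4523 0.0189 0.0898] [-0.2254  0.2479 -0.0118 -0.0614  0.2148 -0.1073 -0.1166 -0.215 ]
small [ 0.4143 -0.2429  0.0747] [-0.1317  0.1313  0.1424 -0.1387]
small [ 0.4132 -0.2378  0.0805] [-0.3662  0.4887 -0.1236  0.1491  0.3146  0.1923  0.1528  0.0213]
can [0.4959 0.2327 0.0657] [ 0.0337 -0.0338 -0.0349  0.0373]
can [0.4948 0.2317 0.0681] [-0.2413  0.0985 -0.311   0.1477  0.0396 -0.5774 -0.2809 -0.4453]
A [ 0.5331 -0.0326  0.07  ] [0.5363 0.056  0.07  ] 0.08871782829804087 -2.0651299200976196
B [ 0.4959 -0.2817  0.07  ] [ 0.5075 -0.1921  0.07  ] 0.09038814905094143 -7.3618395197224
hinge [0.5446 0.215  0.07  ] [0.5369 0.2625 0.07  ] 9.175356603229112
clip mid [0.4309 0.2213 0.06  ]
small@rim [[ 52.6239 158.6169]]
```

```bash
python3 - <<'E'
from h import *
y=np.radians(-2.1);ax=axis30(y);rim=np.array([.4524,.0188,.0892])
T=tool(-ax,[-np.sin(y),np.cos(y),0])
p,r,o=pose()
pre=rim+ax*.075; g=rim-ax*.026
print(pre,g); s,t=rows(pre,T)
rows(g,T,(pre,T))
E
```

```text
[0.4149 0.0202 0.1542] [0.4654 0.0183 0.0667]
row shift [ 0.412  0.01  -0.199] turn [ 0.039  0.011 -0.667] | time 1.25
row shift [ 0.252 -0.     0.   ] turn [0. 0. 0.] | time 1.25
```

```bash
python3 -m handwheel '[[0.03,0,-0.05,0.01,0,-0.15],[0.08,0,-0.1,0.02,0,-0.3],[0.15,0.01,-0.15,0.03,0.01,-0.45],[0.24,0.01,-0.2,0.04,0.01,-0.6],[0.33,0.01,-0.2,0.04,0.01,-0.667],[0.41,0.01,-0.2,0.04,0.01,-0.667],[0.412,0.01,-0.2,0.04,0.01,-0.667],[0.412,0.01,-0.2,0.04,0.01,-0.667]]'
python3 - <<'E'
from h import *
import json
p,r,o=pose()
im=get_image('wrist')[:,:,::-1];cv2.imwrite('pics/w2.png',im)
json.dump({k:np.array(v).tolist() for k,v in o.items()},open('w2.json','w'))
y=np.radians(-2.1);ax=axis30(y);rim=np.array([.4524,.0188,.0892])
T=tool(-ax,[-np.sin(y),np.cos(y),0]);rows(rim-ax*.026,T)
im=np.ascontiguousarray(im);draw(im,'wrist',circ(rim,ax,.033),(0,0,255),np.zeros(2),1,o)
draw(im,'wrist',circ(rim-.06*ax,ax,.033),(0,255,0),np.zeros(2),1,o)
cv2.imwrite('pics/w2o.png',im)
E
```

```text
time: 2.25
ee_pos: [0.4155, 0.0215, 0.1558]
eef_rot: [-0.606, 0.363, 0.343, 0.619]
wrist_force: [-0.2, 0.7, 0.8]
opening: 0.0854
row shift [ 0.256  0.006 -0.004] turn [0.003 0.003 0.003] | time 2.3
```

View pics/w2o.png

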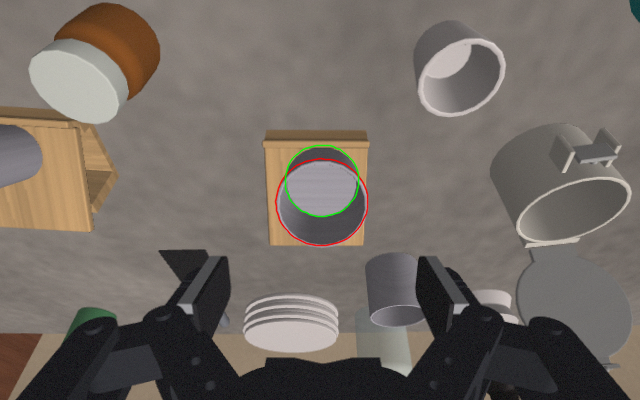

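The overlay fits the cup: the rim drawn at (322,202) and the base at (322,180) sit on its edges. I advance along its axis.

```bash
python3 -m handwheel '[[0.06,0,0,0,0,0],[0.12,0,0,0,0,0],[0.18,0,0,0,0,0],[0.22,0.005,0,0,0,0],[0.25,0.005,0,0,0,0],[0.255,0.005,0,0,0,0],[0.255,0.005,0,0,0,0],[0.255,0.005,0,0,0,0]]'
python3 - <<'E'
from h import *
im=get_image('wrist')[:,:,::-1];cv2.imwrite('pics/w3.png',im);cv2.imwrite('pics/s3.png',cv2.resize(get_image('scene')[100:260,200:440,::-1],None,fx=3,fy=3))
E
```

```text
time: 3.3
ee_pos: [0.4646, 0.0189, 0.066]
eef_rot: [-0.606, 0.364, 0.343, 0.619]
wrist_force: [-0.2, -0.3, 0.1]
opening: 0.0852
```

View pics/w3.png

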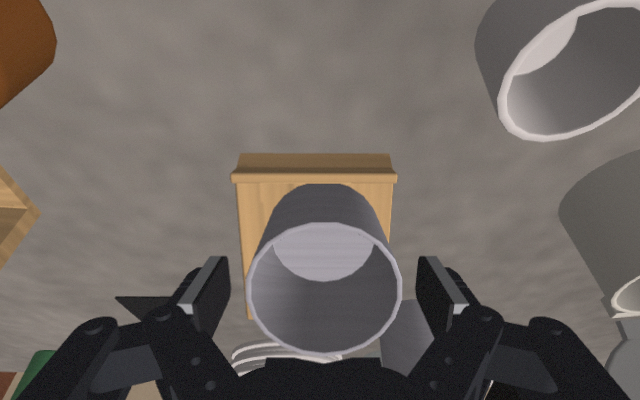

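View pics/s3.png

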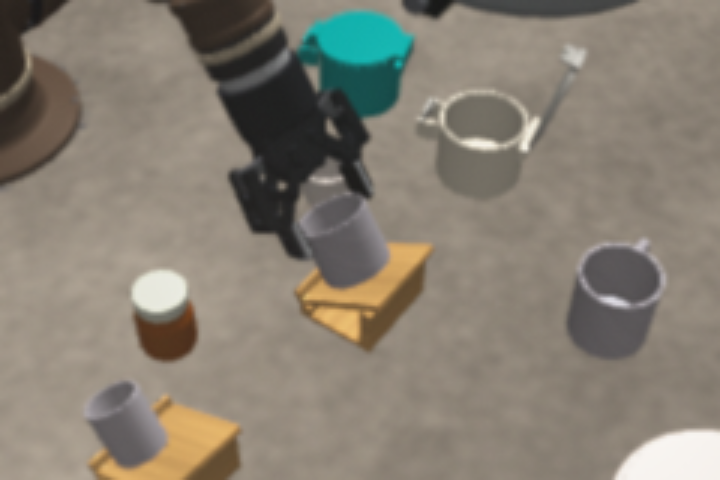

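The rim, at columns 248 to 402, sits centred between the pads (about 228 and 418). Closing.

```bash
python3 -m handwheel '[[0.255,0.005,0,0,0,0],[0,0,0,0,0,0],[0,0,0,0,0,0],[0,0,0,0,0,0],[0,0,0,0,0,0],[0,0,0,0,0,0],[0,0,0,0,0,0],[0,0,0,0,0,0]]' - --help 2>&1 | head -3
```

```text
invalid input: not JSON, or not a number
```

That call was mistyped (its first row would have moved the tool), and it was refused. I check that nothing moved, then close properly.

```bash
python3 -c "
from h import *
p,r,o=pose();print(p,o['time'],o['opening'])"; python3 -m handwheel '[[0,0,0,0,0,0],[0,0,0,0,0,0],[0,0,0,0,0,0],[0,0,0,0,0,0],[0,0,0,0,0,0],[0,0,0,0,0,0],[0,0,0,0,0,0],[0,0,0,0,0,0]]' -1
```

```text
[0.4645 0.0188 0.0659] 3.4 0.08553933166073323
time: 4.4
ee_pos: [0.4641, 0.0188, 0.066]
eef_rot: [-0.606, 0.364, 0.343, 0.619]
wrist_force: [-10.5, 1.1, 12.2]
opening: 0.066
```

```bash
python3 - <<'E'
from h import *
y=np.radians(8.8);T=tool([0,0,-1],[-np.sin(y),np.cos(y),0])
p,r,o=pose()
rows([.44,.05,.21],T);rows([.4948,.2318,.21],T,([.44,.05,.21],T))
print(r.inv().apply([0,0,.4])/.4)
E
```

```text
row shift [-0.343 -0.126  0.076] turn [-0.234 -0.062  0.666] | time 4.4
row shift [ 0.    -0.205  0.428] turn [0. 0. 0.] | time 4.4
[-0.8655 -0.5008  0.0006]
```

```bash
python3 -m handwheel '[[-0.06,0,0,0,0,0],[-0.13,0,0,0,0,0],[-0.2,-0.02,0,-0.04,-0.01,0.12],[-0.25,-0.05,0.02,-0.08,-0.02,0.25],[-0.3,-0.08,0.04,-0.13,-0.04,0.38],[-0.33,-0.11,0.06,-0.18,-0.05,0.52],[-0.343,-0.126,0.076,-0.234,-0.062,0.666],[-0.343,-0.126,0.076,-0.234,-0.062,0.666]]' -1
python3 - <<'E'
from h import *
y=np.radians(8.8);T=tool([0,0,-1],[-np.sin(y),np.cos(y),0]);rows([.4948,.2318,.21],T)
E
```

```text
time: 5.4
ee_pos: [0.4421, 0.0503, 0.2083]
eef_rot: [-0.536, 0.461, 0.538, 0.459]
wrist_force: [-0.2, 0.3, -1.2]
opening: 0.065
row shift [-0.005 -0.199  0.428] turn [-0.     0.    -0.004] | time 5.4
```

```bash
python3 -m handwheel '[[0,-0.03,0.06,0,0,0],[0,-0.07,0.14,0,0,0],[0,-0.11,0.22,0,0,0],[0,-0.14,0.3,0,0,0],[0,-0.17,0.37,0,0,0],[0,-0.195,0.415,0,0,0],[0,-0.2,0.428,0,0,0],[0,-0.2,0.428,0,0,0]]' -1
python3 - <<'E'
from h import *
import json
p,r,o=pose();print(p,r.as_matrix())
im=get_image('wrist')[:,:,::-1]
im=np.ascontiguousarray(im)
c=np.array([.4948,.2318,0])
draw(im,'wrist',circ(c+[0,0,.069],[0,0,1],.0445),(0,0,255),np.zeros(2),1,o)
t=r.as_matrix()[:,0];rim=p-.026*t
draw(im,'wrist',circ(rim,-t,.033),(0,255,0),np.zeros(2),1,o)
draw(im,'wrist',circ(rim+.06*t,-t,.033),(0,255,255),np.zeros(2),1,o)
cv2.imwrite('pics/w4.png',im)
im=np.ascontiguousarray(get_image('top')[:,:,::-1][170:270,150:290]);im=cv2.resize(im,None,fx=5,fy=5,interpolation=cv2.INTER_CUBIC)
cv2.imwrite('pics/t4.png',im)
y=np.radians(8.8);T=tool([0,0,-1],[-np.sin(y),np.cos(y),0]);rows([.4948,.2318,.10],T)
E
```

```text
time: 6.4
ee_pos: [0.493, 0.2309, 0.2091]
eef_rot: [-0.537, 0.461, 0.537, 0.46]
wrist_force: [-0.5, -0.4, -1.4]
opening: 0.0651
[0.493  0.2309 0.2091] [[-0.0006 -0.9883 -0.1525]
 [-0.0004 -0.1525  0.9883]
 [-1.      0.0007 -0.0003]]
row shift [ 0.273 -0.005  0.002] turn [-0.002 -0.    -0.001] | time 6.5
```

View pics/w4.png

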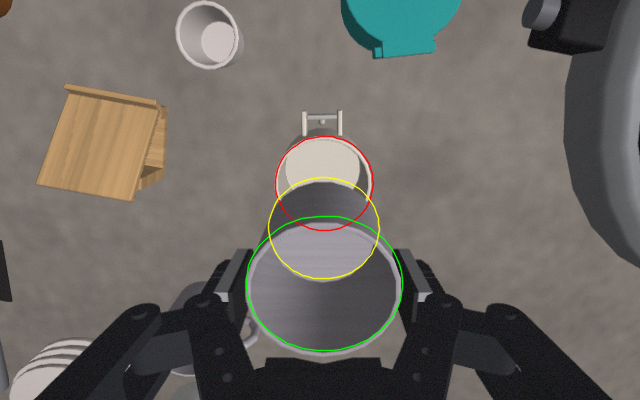

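View pics/t4.png

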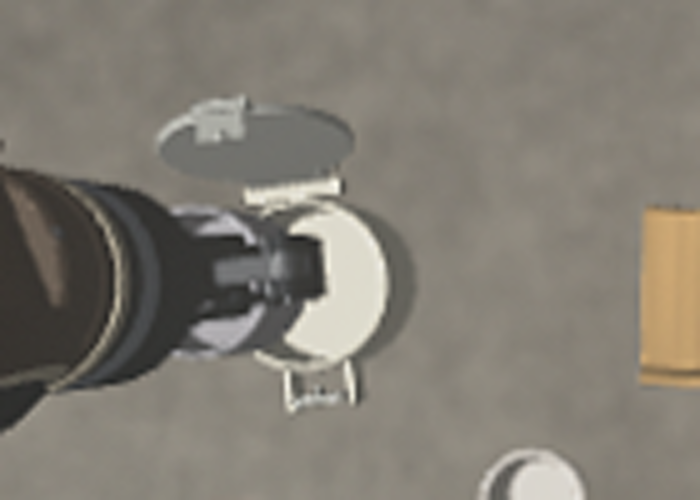

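The drawn canister rim (324,183) and cup base match the picture. Now I lower.

```bash
python3 -m handwheel '[[0.05,-0.005,0.002,0,0,0],[0.12,-0.005,0.002,0,0,0],[0.18,-0.005,0.002,0,0,0],[0.23,-0.005,0.002,0,0,0],[0.27,-0.005,0.002,0,0,0],[0.3,-0.005,0.002,0,0,0],[0.32,-0.005,0.002,0,0,0],[0.335,-0.005,0.002,0,0,0]]' -1
python3 - <<'E'
from h import *
im=get_image('wrist')[:,:,::-1];cv2.imwrite('pics/w5.png',im)
im=get_image('scene')[:,:,::-1][90:190,290:430];im=cv2.resize(im,None,fx=5,fy=5,interpolation=cv2.INTER_CUBIC)
cv2.imwrite('pics/s5.png',im)
E
```

```text
time: 7.5
ee_pos: [0.4952, 0.2326, 0.0751]
eef_rot: [-0.537, 0.46, 0.537, 0.46]
wrist_force: [-0.2, -0.9, -0.2]
opening: 0.0648
```

View pics/w5.png

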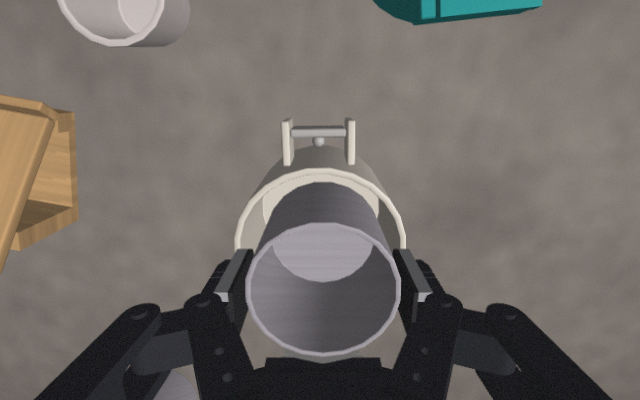

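View pics/s5.png

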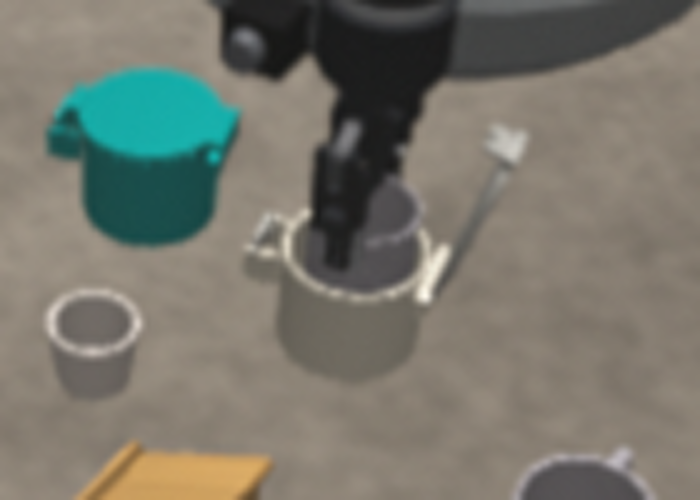

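The cup's base is inside the mouth and centred. A little lower, then release.

```bash
python3 -m handwheel '[[0.003,0,0,0,0,0],[0.006,0,0,0,0,0],[0.01,0,0,0,0,0],[0.014,0,0,0,0,0],[0.017,0,0,0,0,0],[0.02,0,0,0,0,0],[0.02,0,0,0,0,0],[0.02,0,0,0,0,0]]' -1
```

```text
time: 8.6
ee_pos: [0.495, 0.2325, 0.0672]
eef_rot: [-0.537, 0.46, 0.537, 0.46]
wrist_force: [0.6, -0.3, -1.0]
opening: 0.0649
```

```bash
python3 -m handwheel '[[0,0,0,0,0,0],[0,0,0,0,0,0],[0,0,0,0,0,0],[0,0,0,0,0,0],[0,0,0,0,0,0],[0,0,0,0,0,0],[0,0,0,0,0,0],[-0.03,0,0,0,0,0]]' 1
python3 -m handwheel '[[-0.07,0,0,0,0,0],[-0.15,0,0,0,0,0],[-0.24,0,0,0,0,0],[-0.33,0,0,0,0,0],[-0.4,0,0,0,0,0],[-0.42,0,0,0,0,0],[-0.42,0,0,0,0,0],[-0.42,0,0,0,0,0]]' 1
python3 - <<'E'
from h import *
import json
p,r,o=pose();im=get_image('wrist')[:,:,::-1];cv2.imwrite('pics/w6.png',im);cv2.imwrite('pics/w6c.png',cv2.resize(im[110:270,230:420],None,fx=4,fy=4,interpolation=cv2.INTER_CUBIC))
json.dump({k:np.array(v).tolist() for k,v in o.items()},open('w6.json','w'));print(p)
E
```

```text
time: 9.6
ee_pos: [0.4943, 0.2322, 0.0787]
eef_rot: [-0.536, 0.461, 0.537, 0.459]
wrist_force: [-0.2, -0.2, 0.1]
opening: 0.0854
time: 10.6
ee_pos: [0.4947, 0.2323, 0.2458]
eef_rot: [-0.536, 0.461, 0.537, 0.459]
wrist_force: [0.3, -0.7, -0.6]
opening: 0.0858
[0.4947 0.2323 0.2458]
```

View pics/w6c.png

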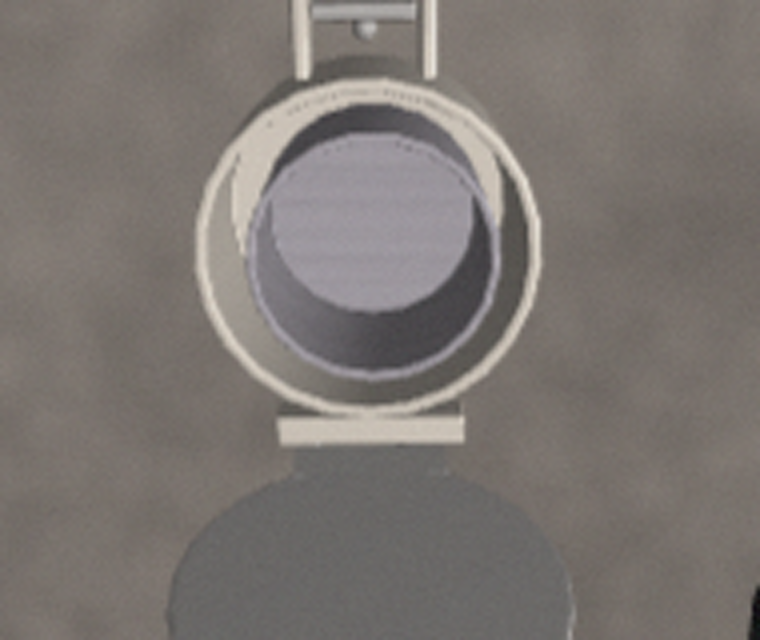

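```bash
python3 - <<'E'
from h import *
import json
o=json.load(open('w6.json'))
def ext(c,r,z):
    q=proj('wrist',circ([c[0],c[1],z],[0,0,1],r,200),o);return np.array([q[:,0].min(),q[:,0].max(),q[:,1].min(),q[:,1].max()])
for n,e,r,z in(('can',[196,542,78,418],.0445,.069),('large',[247,501,131,382],.033,.065)):
    m=(np.array(e)+.5)/4-.5+np.array([230,230,110,110])
    s=least_squares(lambda c:ext(c,r,z)-m,[.49,.23]);print(n,s.x,s.fun)
# next: view pose before small cup
y=np.radians(-7.6);ax=axis30(y);rim=np.array([.4134,-.2385,.080]);T=tool(-ax,[-np.sin(y),np.cos(y),0])
p,r,oo=pose()
V=[.46,0,.26];T0=tool([0,0,-1],[0,1,0]);rows(V,T0);pre=rim+ax*.09;print(pre);rows(pre,T,(np.array(V),T0))
E
```

```text
can [0.4946 0.2309] [-0.4821  0.4824 -0.0825  0.1404]
large [0.4967 0.2325] [-0.2386  0.2386  0.2488 -0.2645]
row shift [-0.035  0.174 -0.561] turn [ 0.195 -0.001 -0.004] | time 10.65
[ 0.3688 -0.2325  0.1579]
row shift [ 0.255  0.228 -0.581] turn [ 0.165  0.044 -0.666] | time 10.65
```

The larger cup stands about 2.6 mm off the canister's middle, with its floor visible at the right size. On to the small cup.

```bash
python3 -m handwheel '[[-0.005,0.02,-0.08,0.03,0,0],[-0.01,0.05,-0.16,0.06,0,0],[-0.015,0.08,-0.25,0.09,0,0],[-0.02,0.1,-0.34,0.12,0,0],[-0.025,0.13,-0.43,0.15,0,0],[-0.03,0.15,-0.51,0.18,0,0],[-0.035,0.174,-0.56,0.195,0,0],[-0.035,0.174,-0.56,0.195,0,0]]' 1
python3 -m handwheel '[[0.02,0.03,-0.1,0.03,0.01,-0.1],[0.05,0.06,-0.21,0.06,0.02,-0.22],[0.1,0.1,-0.32,0.09,0.02,-0.34],[0.15,0.15,-0.42,0.12,0.03,-0.46],[0.2,0.19,-0.51,0.14,0.04,-0.58],[0.24,0.22,-0.57,0.165,0.044,-0.666],[0.255,0.228,-0.581,0.165,0.044,-0.666],[0.255,0.228,-0.581,0.165,0.044,-0.666]]' 1
cat > small.py <<'E'
from h import *
import json,sys
p,r,o=pose();print(p)
im=np.ascontiguousarray(get_image('wrist')[:,:,::-1]);cv2.imwrite('pics/w7.png',im)
json.dump({k:np.array(v).tolist() for k,v in o.items()},open('w7.json','w'))
y=np.radians(-7.6);ax=axis30(y);rim=np.array([.4134,-.2385,.080]);T=tool(-ax,[-np.sin(y),np.cos(y),0])
draw(im,'wrist',circ(rim,ax,.024),(0,0,255),np.zeros(2),1,o);draw(im,'wrist',circ(rim-.054*ax,ax,.024),(0,255,0),np.zeros(2),1,o)
cv2.imwrite('pics/w7o.png',im);rows(rim-ax*.022,T)
E
python3 small.py
```

```text
time: 11.65
ee_pos: [0.46, -0.0005, 0.2606]
eef_rot: [-0.499, 0.501, 0.5, 0.5]
wrist_force: [0.4, 1.1, -0.4]
opening: 0.0856
time: 12.65
ee_pos: [0.3694, -0.2316, 0.159]
eef_rot: [-0.587, 0.394, 0.313, 0.634]
wrist_force: [0.4, 0.5, 0.7]
opening: 0.0854
[ 0.3694 -0.2316  0.159 ]
row shift [ 0.282  0.005 -0.003] turn [ 0.001  0.001 -0.001] | time 12.7
```

View pics/w7o.png

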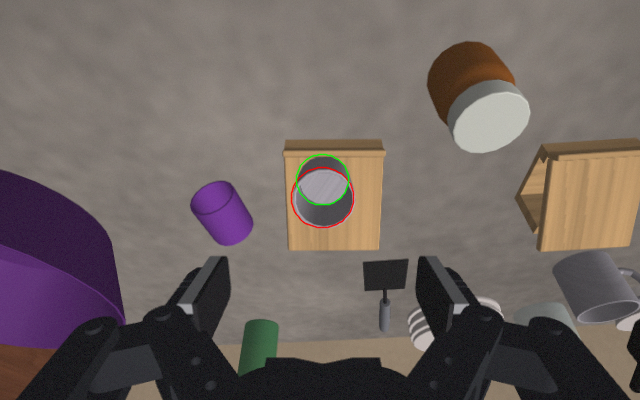

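The overlay matches the grey small cup at (322,195); the purple cup is apart at (225,212). I advance 0.28 and close.

```bash
python3 -m handwheel '[[0.06,0,0,0,0,0],[0.12,0,0,0,0,0],[0.18,0.005,-0.003,0,0,0],[0.23,0.005,-0.003,0,0,0],[0.27,0.005,-0.003,0,0,0],[0.28,0.005,-0.003,0,0,0],[0.28,0.005,-0.003,0,0,0],[0.28,0.005,-0.003,0,0,0]]' 1
python3 - <<'E'
from h import *
cv2.imwrite('pics/w8.png',get_image('wrist')[:,:,::-1])
E
```

```text
time: 13.7
ee_pos: [0.4234, -0.2403, 0.0621]
eef_rot: [-0.588, 0.393, 0.312, 0.634]
wrist_force: [1.0, -0.4, -0.2]
opening: 0.0851
```

View pics/w8.png

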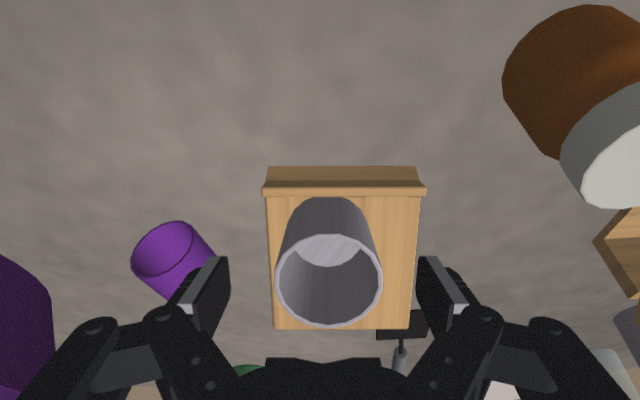

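The cup sits about 3 mm right of the jaw centre (rim 275 to 383). I correct that while closing.

```bash
python3 -m handwheel '[[0,0,0.007,0,0,0],[0,0,0.007,0,0,0],[0,0,0.007,0,0,0],[0,0,0.007,0,0,0],[0,0,0.007,0,0,0],[0,0,0.007,0,0,0],[0,0,0.007,0,0,0],[0,0,0.007,0,0,0]]' -1
python3 - <<'E'
from h import *
y=np.radians(8.8);T=tool([0,0,-1],[-np.sin(y),np.cos(y),0])
rows([.40,-.2,.24],T)
E
```

```text
time: 14.75
ee_pos: [0.4231, -0.2375, 0.0619]
eef_rot: [-0.588, 0.393, 0.312, 0.634]
wrist_force: [-8.1, 2.1, 9.9]
opening: 0.0466
row shift [-0.42  -0.162  0.085] turn [-0.356 -0.095  0.662] | time 14.75
```

```bash
python3 -m handwheel '[[-0.07,0,0,0,0,0],[-0.15,0,0,0,0,0],[-0.22,-0.02,0.01,-0.06,-0.02,0.12],[-0.28,-0.06,0.02,-0.12,-0.03,0.25],[-0.34,-0.1,0.04,-0.18,-0.05,0.38],[-0.39,-0.14,0.06,-0.26,-0.07,0.52],[-0.42,-0.162,0.085,-0.356,-0.095,0.662],[-0.42,-0.162,0.085,-0.356,-0.095,0.662]]' -1
python3 - <<'E'
from h import *
y=np.radians(8.8);T=tool([0,0,-1],[-np.sin(y),np.cos(y),0])
rows([.47,.06,.23],T);rows([.495,.2325,.22],T,(np.array([.47,.06,.23]),T))
E
```

```text
time: 15.75
ee_pos: [0.4022, -0.2, 0.2392]
eef_rot: [-0.537, 0.46, 0.537, 0.46]
wrist_force: [0.3, 0.1, -1.1]
opening: 0.0467
row shift [ 0.023 -0.268  0.616] turn [ 0.002  0.    -0.001] | time 15.75
row shift [ 0.025 -0.128  0.417] turn [0. 0. 0.] | time 15.75
```

```bash
python3 -m handwheel '[[0,-0.03,0.06,0,0,0],[0.005,-0.07,0.15,0,0,0],[0.01,-0.11,0.25,0,0,0],[0.015,-0.15,0.35,0,0,0],[0.02,-0.19,0.45,0,0,0],[0.02,-0.23,0.54,0,0,0],[0.023,-0.268,0.616,0,0,0],[0.023,-0.268,0.616,0,0,0]]' -1
python3 -m handwheel '[[0,-0.02,0.05,0,0,0],[0.005,-0.04,0.12,0,0,0],[0.01,-0.06,0.2,0,0,0],[0.015,-0.085,0.28,0,0,0],[0.02,-0.11,0.35,0,0,0],[0.025,-0.125,0.4,0,0,0],[0.025,-0.128,0.417,0,0,0],[0.025,-0.128,0.417,0,0,0]]' -1
python3 - <<'E'
from h import *
p,r,o=pose();print(p)
im=np.ascontiguousarray(get_image('wrist')[:,:,::-1]);cv2.imwrite('pics/w9r.png',im)
draw(im,'wrist',circ([.4967,.2325,.065],[0,0,1],.033),(0,0,255),np.zeros(2),1,o)
t=r.as_matrix()[:,0];rim=p-.022*t
draw(im,'wrist',circ(rim,-t,.024),(0,255,0),np.zeros(2),1,o)
draw(im,'wrist',circ(rim+.054*t,-t,.024),(0,255,255),np.zeros(2),1,o)
cv2.imwrite('pics/w9.png',im)
y=np.radians(8.8);T=tool([0,0,-1],[-np.sin(y),np.cos(y),0]);rows([.4967,.2325,.09],T)
E
```

```text
time: 16.75
ee_pos: [0.4681, 0.0608, 0.2289]
eef_rot: [-0.537, 0.46, 0.537, 0.46]
wrist_force: [0.4, -0.4, -0.3]
opening: 0.0466
time: 17.75
ee_pos: [0.4934, 0.2319, 0.2198]
eef_rot: [-0.537, 0.46, 0.537, 0.46]
wrist_force: [0.2, 0.1, 0.0]
opening: 0.0464
[0.4934 0.2319 0.2198]
row shift [ 0.325 -0.009  0.001] turn [-0.001 -0.001 -0.   ] | time 17.8
```

View pics/w9.png

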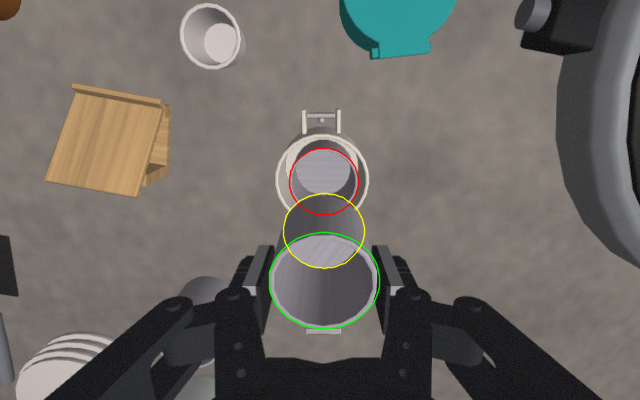

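```bash
python3 -m handwheel '[[0.05,-0.004,0,0,0,0],[0.11,-0.009,0.001,0,0,0],[0.17,-0.009,0.001,0,0,0],[0.22,-0.009,0.001,0,0,0],[0.26,-0.009,0.001,0,0,0],[0.285,-0.009,0.001,0,0,0],[0.295,-0.009,0.001,0,0,0],[0.3,-0.009,0.001,0,0,0]]' -1
python3 - <<'E'
from h import *
p,r,o=pose();print(p)
im=np.ascontiguousarray(get_image('wrist')[:,:,::-1]);cv2.imwrite('pics/w10.png',cv2.resize(im[120:370,200:450],None,fx=2.4,fy=2.4,interpolation=cv2.INTER_CUBIC))
y=np.radians(8.8);T=tool([0,0,-1],[-np.sin(y),np.cos(y),0]);rows([.4967,.2325,.067],T)
E
```

```text
time: 18.8
ee_pos: [0.4972, 0.2334, 0.1001]
eef_rot: [0.537, -0.46, -0.537, -0.46]
wrist_force: [-0.8, 0.6, -0.1]
opening: 0.0467
[0.4972 0.2334 0.1001]
row shift [ 0.083  0.002 -0.002] turn [ 0. -0.  0.] | time 18.85
```

View pics/w10.png

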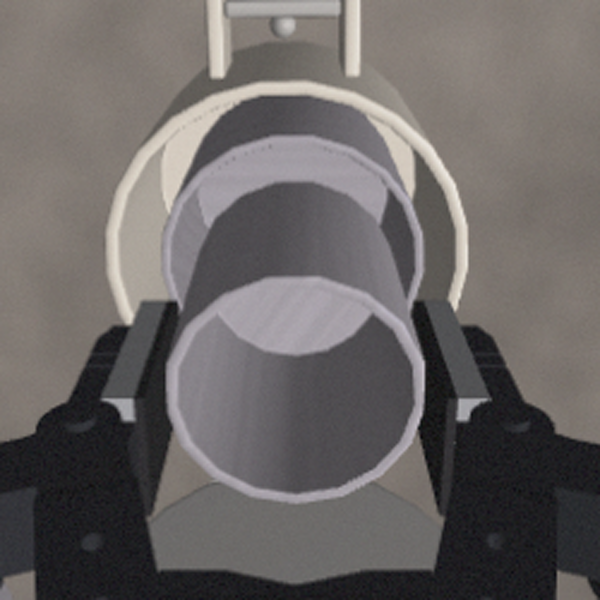

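The small cup's base lines up with the larger cup's mouth (both centred near column 294). Lowering.

```bash
python3 -m handwheel '[[0.01,0,-0.001,0,0,0],[0.025,0.002,-0.002,0,0,0],[0.04,0.002,-0.002,0,0,0],[0.052,0.002,-0.002,0,0,0],[0.062,0.002,-0.002,0,0,0],[0.07,0.002,-0.002,0,0,0],[0.075,0.002,-0.002,0,0,0],[0.078,0.002,-0.002,0,0,0]]' -1
python3 - <<'E'
from h import *
im=np.ascontiguousarray(get_image('wrist')[:,:,::-1]);cv2.imwrite('pics/w11.png',cv2.resize(im[120:370,200:450],None,fx=2.4,fy=2.4,interpolation=cv2.INTER_CUBIC))
E
```

```text
time: 19.85
ee_pos: [0.4963, 0.2325, 0.0686]
eef_rot: [-0.537, 0.46, 0.537, 0.46]
wrist_force: [0.6, 0.4, -1.2]
opening: 0.0465
```

View pics/w11.png

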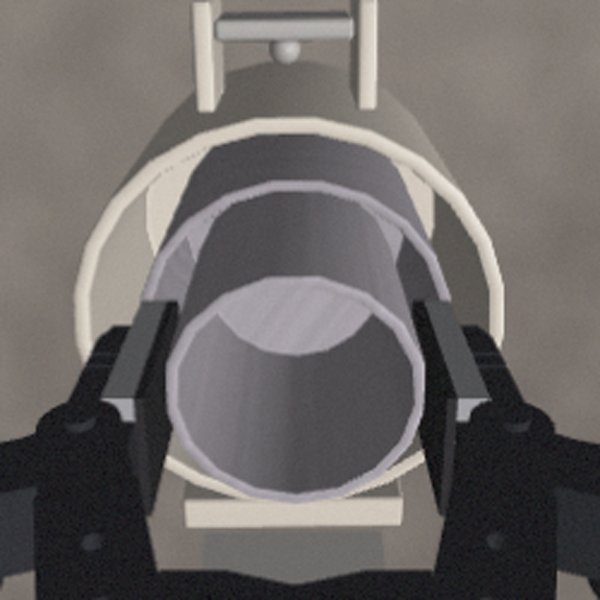

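The base is inside the larger cup. Release and rise.

```bash
python3 -m handwheel '[[0,0,0,0,0,0],[0,0,0,0,0,0],[0,0,0,0,0,0],[0,0,0,0,0,0],[0,0,0,0,0,0],[0,0,0,0,0,0],[0,0,0,0,0,0],[-0.03,0,0,0,0,0]]' 1
python3 -m handwheel '[[-0.07,0,0,0,0,0],[-0.15,0,0,0,0,0],[-0.24,0,0,0,0,0],[-0.33,0,0,0,0,0],[-0.4,0,0,0,0,0],[-0.45,0,0,0,0,0],[-0.46,0,0,0,0,0],[-0.46,0,0,0,0,0]]' 1
python3 - <<'E'
from h import *
import json
p,r,o=pose();im=get_image('wrist')[:,:,::-1];cv2.imwrite('pics/w12.png',cv2.resize(im[100:400,170:480],None,fx=2,fy=2,interpolation=cv2.INTER_CUBIC))
json.dump({k:np.array(v).tolist() for k,v in o.items()},open('w12.json','w'));print(p)
im=get_image('scene')[:,:,::-1][90:190,290:430];im=cv2.resize(im,None,fx=5,fy=5,interpolation=cv2.INTER_CUBIC)
cv2.imwrite('pics/s12.png',im)
E
```

```text
time: 20.9
ee_pos: [0.4956, 0.2321, 0.0802]
eef_rot: [-0.537, 0.461, 0.537, 0.459]
wrist_force: [0.0, 0.2, -0.5]
opening: 0.0853
time: 21.9
ee_pos: [0.4963, 0.2325, 0.2646]
eef_rot: [-0.537, 0.46, 0.537, 0.46]
wrist_force: [0.1, 0.1, -0.8]
opening: 0.0854
[0.4963 0.2325 0.2646]
```

View pics/w12.png

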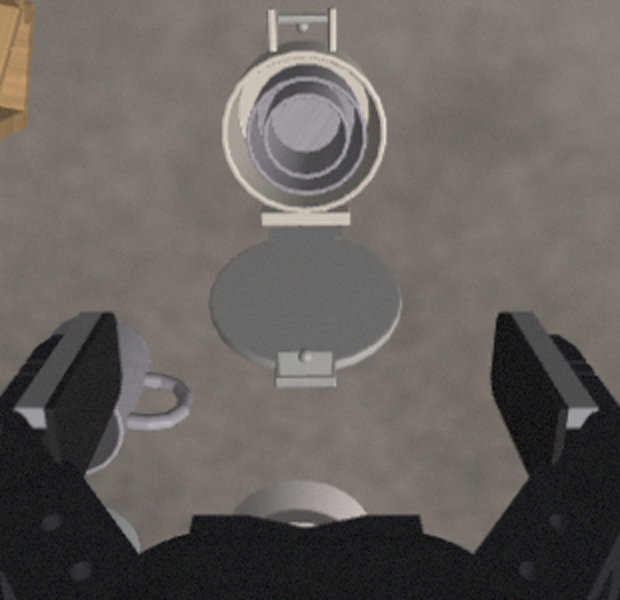

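View pics/s12.png

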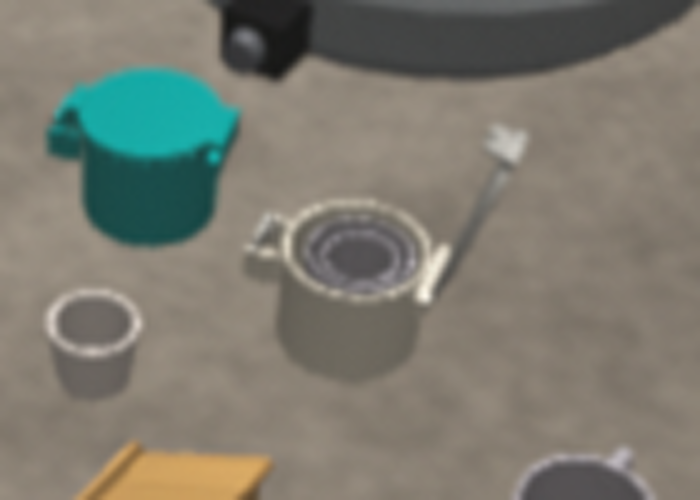

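The cups are nested and the lid is still open (tab at about pixel (322,291) in the full picture). Now its angle.

```bash
python3 - <<'E'
from h import *
import json
o=json.load(open('w12.json'))
y=np.radians(8.8);ex=np.array([np.cos(y),np.sin(y),0]);H=np.array([.4948,.2318,.071])+.052*ex
print('H',H)
for th in(1.75,1.8,1.85,1.9,1.95,1.98):
    d=-ex*np.cos(th)+np.array([0,0,np.sin(th)]);n=ex*np.sin(th)+np.array([0,0,np.cos(th)])
    tip=H+.106*d; print(th,proj('wrist',[tip,tip+.006*n,H],o).round(1).tolist(),tip)
T=tool([0,0,-1],[-np.sin(y),np.cos(y),0])
rows(np.array([.4948,.2318,.25])+.17*ex,T)
E
```

```text
H [0.5462 0.2398 0.071 ]
1.75 [[322.8, 280.1], [322.8, 285.5], [322.7, 213.6]] [0.5649 0.2426 0.1753]
1.8 [[322.8, 284.8], [322.8, 289.8], [322.7, 213.6]] [0.57   0.2434 0.1742]
1.85 [[322.8, 289.1], [322.8, 293.8], [322.7, 213.6]] [0.5751 0.2442 0.1729]
1.9 [[322.8, 293.1], [322.8, 297.4], [322.7, 213.6]] [0.5801 0.245  0.1713]
1.95 [[322.8, 296.8], [322.8, 300.7], [322.7, 213.6]] [0.585  0.2458 0.1695]
1.98 [[322.8, 298.8], [322.8, 302.5], [322.7, 213.6]] [0.5879 0.2462 0.1682]
row shift [ 0.034 -0.422 -0.001] turn [ 0.    -0.001 -0.002] | time 22.0
```

```bash
python3 - <<'E'
from h import *
y=np.radians(8.8);ex=np.array([np.cos(y),np.sin(y),0]);C=np.array([.4948,.2318,0]);T=tool([0,0,-1],[-np.sin(y),np.cos(y),0])
a=C+.125*ex+[0,0,.25];b=C+.125*ex+[0,0,.14];rows(a,T);rows(b,T,(a,T))
E
```

```text
row shift [ 0.034 -0.309 -0.001] turn [ 0.    -0.001 -0.002] | time 22.0
row shift [ 0.275  0.    -0.   ] turn [0. 0. 0.] | time 22.0
```

```bash
python3 -m handwheel '[[0,-0.04,0,0,0,0],[0,-0.1,0,0,0,0],[0,-0.17,0,0,0,0],[0,-0.24,0,0,0,0],[0,-0.29,0,0,0,0],[0.034,-0.309,0,0,0,0],[0.034,-0.309,0,0,0,0],[0.034,-0.309,0,0,0,0]]' -1
python3 -m handwheel '[[0.04,0,0,0,0,0],[0.1,0,0,0,0,0],[0.16,0,0,0,0,0],[0.21,0,0,0,0,0],[0.25,0,0,0,0,0],[0.27,0,0,0,0,0],[0.275,0,0,0,0,0],[0.275,0,0,0,0,0]]' -1
python3 - <<'E'
from h import *
p,r,o=pose();im=get_image('wrist')[:,:,::-1];cv2.imwrite('pics/w13.png',im)
im=get_image('scene')[:,:,::-1][60:190,290:450];im=cv2.resize(im,None,fx=4.5,fy=4.5,interpolation=cv2.INTER_CUBIC)
cv2.imwrite('pics/s13.png',im)
y=np.radians(8.8);ex=np.array([np.cos(y),np.sin(y),0]);C=np.array([.4948,.2318,0]);T=tool([0,0,-1],[-np.sin(y),np.cos(y),0])
rows(C-.01*ex+[0,0,.14],T)
E
```

```text
time: 23.0
ee_pos: [0.6178, 0.2512, 0.2508]
eef_rot: [-0.537, 0.461, 0.537, 0.46]
wrist_force: [0.7, 1.1, 0.7]
opening: -0.0002
time: 24.0
ee_pos: [0.6187, 0.2515, 0.1416]
eef_rot: [0.537, -0.46, -0.537, -0.46]
wrist_force: [-0.1, -0.4, 0.1]
opening: 0.0001
row shift [ 0.004  0.339 -0.001] turn [0.    0.    0.001] | time 24.1
```

View pics/w13.png

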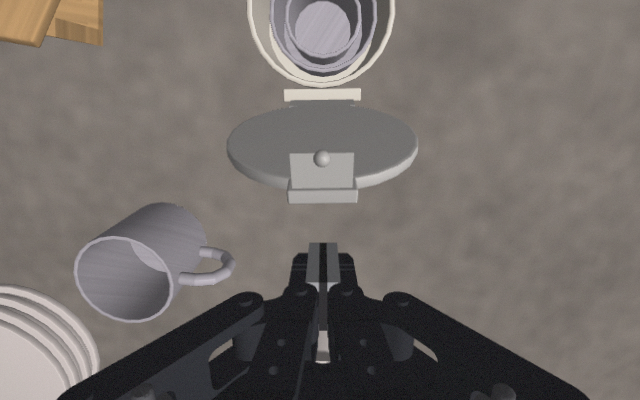

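View pics/s13.png

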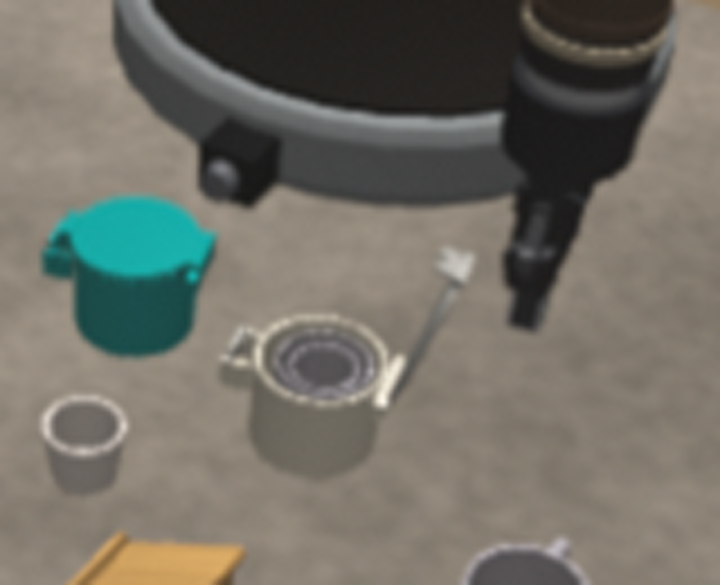

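The shut fingers stand behind the lid, lined up with its tab (column 322). Pushing it over.

```bash
python3 -m handwheel '[[0,0.03,0,0,0,0],[0,0.06,0,0,0,0],[0,0.09,0,0,0,0],[0,0.12,0,0,0,0],[0,0.145,0,0,0,0],[0,0.17,0,0,0,0],[0,0.19,0,0,0,0],[0,0.21,0,0,0,0]]' -1
python3 -c "
from h import *
cv2.imwrite('pics/w14.png',get_image('wrist')[:,:,::-1])"
```

```text
time: 25.1
ee_pos: [0.535, 0.2384, 0.141]
eef_rot: [-0.537, 0.46, 0.537, 0.46]
wrist_force: [-0.2, -0.1, 0.8]
opening: 0.0001
```

View pics/w14.png

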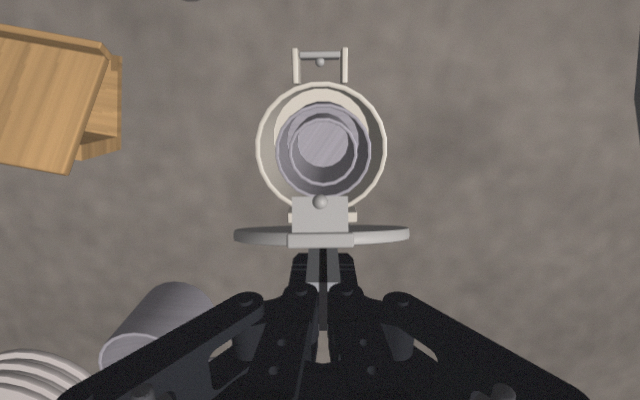

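The lid is now just past upright (its edge at row 237, directly above the hinge) and the fingers are behind it. Carrying on.

```bash
python3 -m handwheel '[[0,0.02,0,0,0,0],[0,0.04,0,0,0,0],[0,0.06,0,0,0,0],[0,0.08,0,0,0,0],[0,0.1,0,0,0,0],[0,0.12,0,0,0,0],[0,0.14,0,0,0,0],[0,0.15,0,0,0,0]]' -1
python3 -c "
from h import *
cv2.imwrite('pics/w15.png',get_image('wrist')[:,:,::-1])
im=get_image('scene')[:,:,::-1][60:190,290:450];cv2.imwrite('pics/s15.png',cv2.resize(im,None,fx=4.5,fy=4.5,interpolation=cv2.INTER_CUBIC))
"
```

```text
time: 26.15
ee_pos: [0.4756, 0.2292, 0.1411]
eef_rot: [-0.537, 0.46, 0.537, 0.46]
wrist_force: [0.6, -0.4, 0.7]
opening: 0.0003
```

View pics/w15.png

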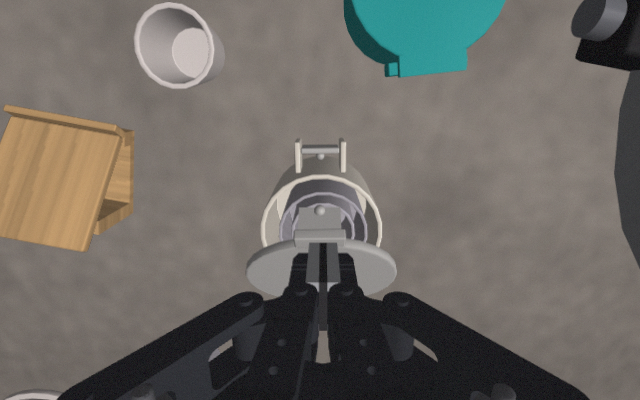

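View pics/s15.png

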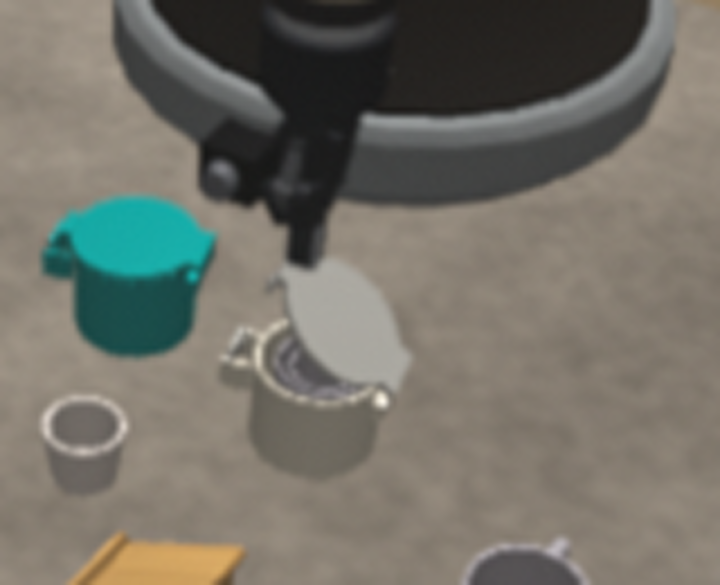

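```bash
python3 -m handwheel '[[0,0.02,0,0,0,0],[0.005,0.04,0,0,0,0],[0.02,0.045,0,0,0,0],[0.04,0.045,0,0,0,0],[0.06,0.045,0,0,0,0],[0.08,0.045,0,0,0,0],[0.09,0.045,0,0,0,0],[0.09,0.045,0,0,0,0]]' -1
python3 -c "
from h import *
cv2.imwrite('pics/w16.png',get_image('wrist')[:,:,::-1])
im=get_image('scene')[:,:,::-1][60:190,290:450];cv2.imwrite('pics/s16.png',cv2.resize(im,None,fx=4.5,fy=4.5,interpolation=cv2.INTER_CUBIC))
y=np.radians(8.8);ex=np.array([np.cos(y),np.sin(y),0]);C=np.array([.4948,.2318,0]);T=tool([0,0,-1],[-np.sin(y),np.cos(y),0])
rows(C-.036*ex+[0,0,.077],T)
"
```

```text
time: 27.25
ee_pos: [0.4582, 0.2265, 0.1046]
eef_rot: [-0.537, 0.461, 0.537, 0.46]
wrist_force: [0.2, -0.1, -1.2]
opening: -0.0
row shift [ 0.071 -0.002 -0.001] turn [-0. -0. -0.] | time 27.35
```

View pics/w16.png

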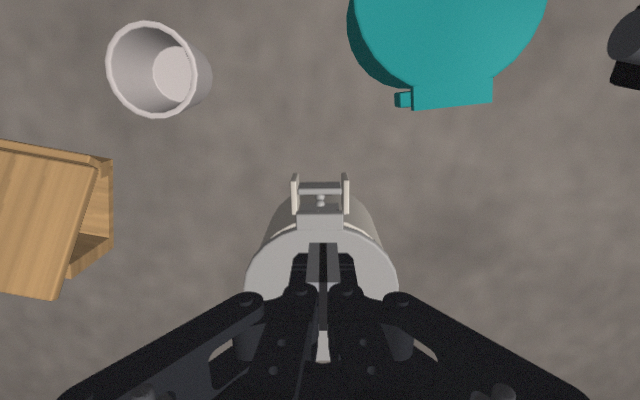

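View pics/s16.png

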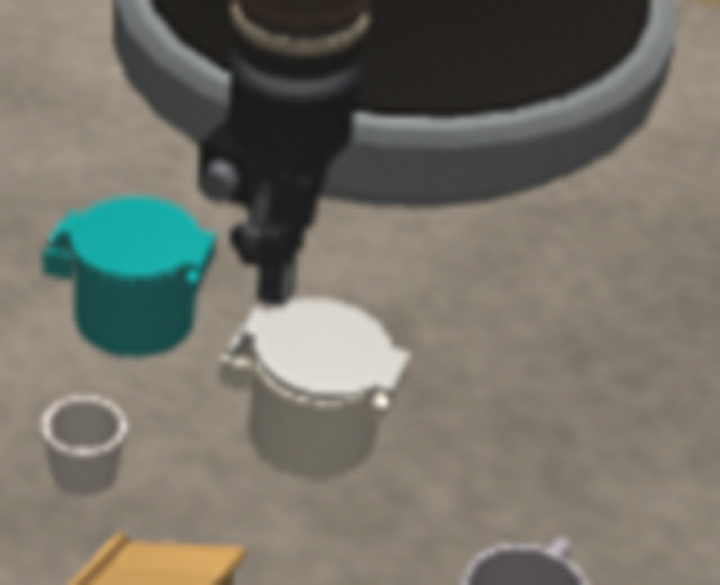

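The lid has sunk onto the clip and the fingers are over its front edge. Pressing slowly.

```bash
python3 -m handwheel '[[0.02,-0.002,0,0,0,0],[0.035,-0.002,0,0,0,0],[0.045,-0.002,0,0,0,0],[0.052,-0.002,0,0,0,0],[0.059,-0.002,0,0,0,0],[0.065,-0.002,0,0,0,0],[0.07,-0.002,0,0,0,0],[0.073,-0.002,0,0,0,0]]' -1
```

```text
time: 28.35
ee_pos: [0.4593, 0.2268, 0.0765]
eef_rot: [0.537, -0.46, -0.537, -0.46]
wrist_force: [-3.2, -1.4, 11.9]
opening: 0.0003
```

```bash
python3 -m handwheel '[[0.002,0,0,0,0,0],[0.004,0,0,0,0,0],[0.006,0,0,0,0,0],[0.006,0,0,0,0,0],[0.006,0,0,0,0,0],[0.006,0,0,0,0,0],[0.006,0,0,0,0,0],[0.006,0,0,0,0,0]]' -1
```

```text
time: 29.35
ee_pos: [0.4593, 0.2269, 0.076]
eef_rot: [0.537, -0.46, -0.537, -0.461]
wrist_force: [-7.1, -3.7, 20.2]
opening: -0.0
```

It meets a hard stop at z = 0.076 with 20 N, so it should be shut. I back off and look.

```bash
python3 -m handwheel '[[-0.02,0,0,0,0,0],[-0.07,0,0,0,0,0],[-0.14,0,0,0,0,0],[-0.22,0.02,0,0,0,0],[-0.3,0.1,0,0,0,0],[-0.35,0.2,0,0,0,0],[-0.38,0.3,0,0,0,0],[-0.38,0.32,0,0,0,0]]' -1
python3 - <<'E'
from h import *
p,r,o=pose();print(p)
im=np.ascontiguousarray(get_image('wrist')[:,:,::-1]);cv2.imwrite('pics/w17r.png',im)
y=np.radians(8.8);ex=np.array([np.cos(y),np.sin(y),0]);ey=np.array([-np.sin(y),np.cos(y),0]);H=np.array([.4948,.2318,.071])+.052*ex
for th in(0,.03,.08):
    d=-ex*np.cos(th)+np.array([0,0,np.sin(th)]);n=ex*np.sin(th)+np.array([0,0,np.cos(th)])
    print(th,proj('wrist',[H+.106*d,H+.106*d+.006*n,H+.052*d+.006*n],o).round(1).tolist())
cv2.imwrite('pics/w17.png',cv2.resize(im[180:400,220:430],None,fx=3,fy=3,interpolation=cv2.INTER_CUBIC))
im=get_image('scene')[:,:,::-1][100:190,300:420];cv2.imwrite('pics/s17.png',cv2.resize(im,None,fx=6,fy=6,interpolation=cv2.INTER_CUBIC))
cv2.imwrite('pics/t17.png',get_image('top')[:,:,::-1])
E
```

```text
time: 30.35
ee_pos: [0.3316, 0.207, 0.2266]
eef_rot: [0.537, -0.459, -0.537, -0.461]
wrist_force: [0.0, -0.3, -0.1]
opening: 0.0003
[0.3316 0.207  0.2266]
0 [[322.5, 279.4], [322.5, 282.6], [322.5, 325.0]]
0.03 [[322.5, 281.1], [322.5, 284.5], [322.5, 326.2]]
0.08 [[322.5, 284.2], [322.5, 287.9], [322.5, 328.1]]
```

View pics/w17.png

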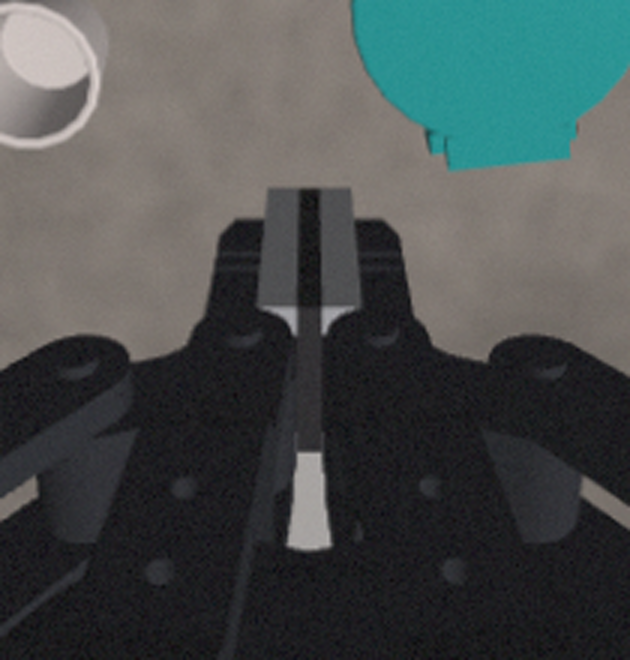

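View pics/s17.png

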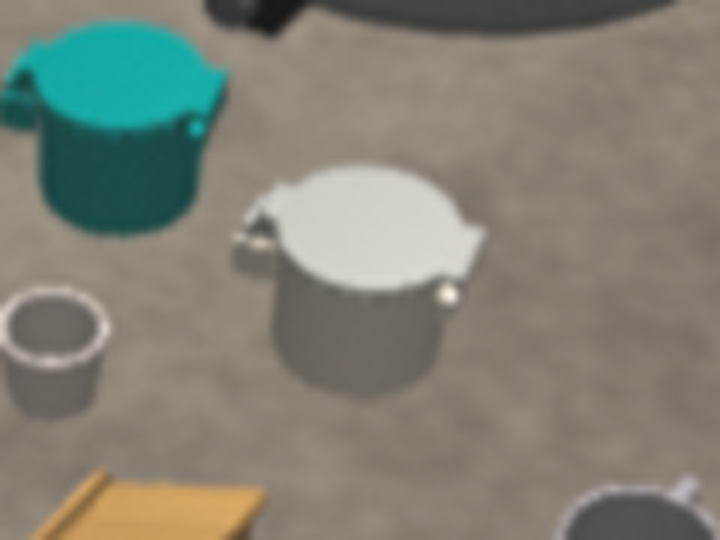

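View pics/t17.png

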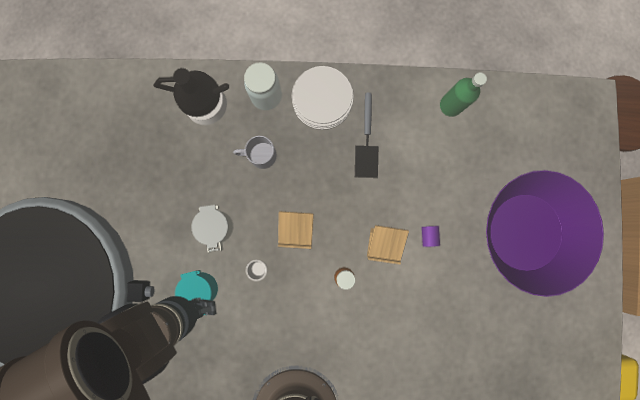

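```bash
python3 - <<'E'
from h import *
y=np.radians(8.8);ex=np.array([np.cos(y),np.sin(y),0]);ey=np.array([-np.sin(y),np.cos(y),0]);H=np.array([.4948,.2318,.071])+.052*ex
a=get_image('scene')[:,:,::-1][120:170,325:395]
out=[]
for th in(0,.08):
    im=cv2.resize(a,None,fx=10,fy=10,interpolation=cv2.INTER_CUBIC)
    d=-ex*np.cos(th)+np.array([0,0,np.sin(th)]);n=ex*np.sin(th)+np.array([0,0,np.cos(th)])
    for k in(0,.006):
        draw(im,'scene',circ(H+.052*d+k*n,n,.047),(0,0,255),np.array([325,120]),10)
    draw(im,'scene',np.array([H+.106*d+k*n+s*ey for k,s in((0,-.012),(0,.012),(.006,.012),(.006,-.012),(0,-.012))]),(0,255,0),np.array([325,120]),10)
    cv2.imwrite(f'pics/lid{int(th*100)}.png',im)
E
```

```text
(no output)
```

View pics/lid0.png

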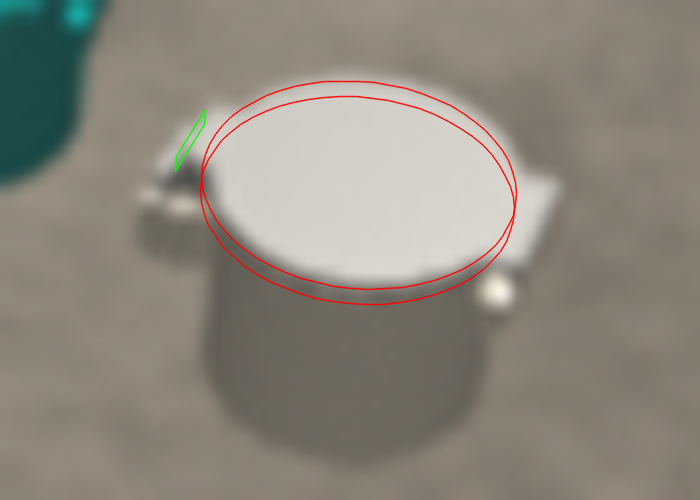

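View pics/lid8.png

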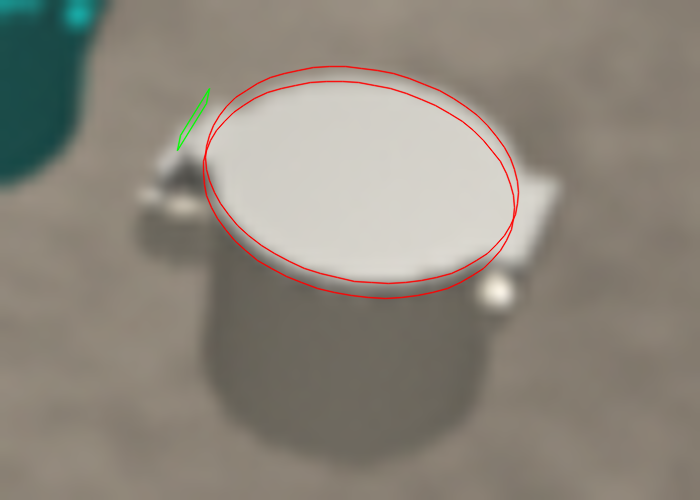

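The scene picture can't settle it, since its calibration is off by about a pixel. So I do a touch test: an unclipped lid would stop the fingers at about z = 0.084, a shut one only at 0.077.

```bash
python3 - <<'E'
from h import *
y=np.radians(8.8);ex=np.array([np.cos(y),np.sin(y),0]);C=np.array([.4948,.2318,0]);T=tool([0,0,-1],[-np.sin(y),np.cos(y),0])
a=C-.036*ex+[0,0,.11];rows(a,T);rows(C-.036*ex+[0,0,.0795],T,(a,T))
E
```

```text
row shift [ 0.287 -0.319 -0.001] turn [ 0.    -0.    -0.001] | time 30.55
row shift [ 0.076  0.    -0.   ] turn [0. 0. 0.] | time 30.55
```

```bash
python3 -m handwheel '[[0,-0.07,0,0,0,0],[0.03,-0.16,0,0,0,0],[0.08,-0.24,0,0,0,0],[0.15,-0.3,0,0,0,0],[0.22,-0.319,0,0,0,0],[0.27,-0.319,0,0,0,0],[0.287,-0.319,0,0,0,0],[0.287,-0.319,0,0,0,0]]' -1
python3 -m handwheel '[[0.02,0,0,0,0,0],[0.04,0,0,0,0,0],[0.055,0,0,0,0,0],[0.065,0,0,0,0,0],[0.072,0,0,0,0,0],[0.076,0,0,0,0,0],[0.076,0,0,0,0,0],[0.076,0,0,0,0,0]]' -1
```

```text
time: 31.55
ee_pos: [0.4589, 0.2264, 0.11]
eef_rot: [-0.537, 0.461, 0.537, 0.46]
wrist_force: [-0.0, -0.9, 0.4]
opening: -0.0001
time: 32.55
ee_pos: [0.4588, 0.2267, 0.0804]
eef_rot: [0.537, -0.46, -0.537, -0.46]
wrist_force: [-0.3, -0.8, 0.6]
opening: 0.0
```

There is no contact at z = 0.0804, where an unclipped lid would push back, so the clip holds. I retract clear and hand in.

```bash
python3 -m handwheel '[[-0.03,0,0,0,0,0],[-0.08,0,0,0,0,0],[-0.15,0,0,0,0,0],[-0.22,0,0,0,0,0],[-0.28,0,0,0,0,0],[-0.3,0,0,0,0,0],[-0.3,0,0,0,0,0],[-0.3,0,0,0,0,0]]' -1
python3 - <<'E'
from h import *
im=get_image('wrist')[:,:,::-1];cv2.imwrite('pics/w20.png',im)
E
```

```text
time: 33.55
ee_pos: [0.4583, 0.2264, 0.1993]
eef_rot: [-0.537, 0.461, 0.537, 0.46]
wrist_force: [0.1, -0.7, -0.3]
opening: 0.0003
```

View pics/w20.png

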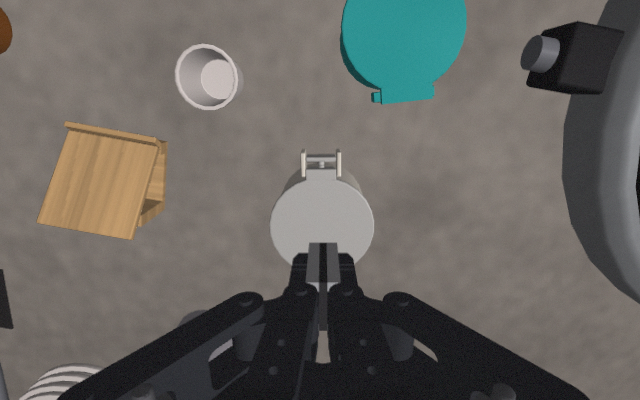

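The lid lies flat and closed at (322,225), its tab is in the clip at (321,172), and the arm is clear of everything.

```bash
python3 -c "
from workcell import ctrl
print(ctrl.sign_off())"
```

```text
the job is handed in; nothing more can be done
None
```

I put both cups away nested in the pale canister and shut the lid, handing in at about 33.6 s of the 61 s allowed. Sign-off gives no verdict, so what follows is my own checks.

- **Larger cup:** it was lowered in upright, let go about 28 mm above the floor, and measured about 2.6 mm off the canister's middle.
- **Smaller cup:** it was lowered into the larger one and let go about 29 mm above its floor. A picture from above afterwards showed the two nested and upright. I did not measure its offset.
- **Lid:** it folded over, and I pressed its front with up to about 20 N until it met a hard stop at z = 0.076 m. Afterwards a touch at z = 0.0804 m met no force, where an unclipped lid would have stopped the fingers at about 0.084 m. That touch alone shows the lid is below about 0.04 rad, not the required 0.03; I take it as shut because the clip leaves it only at rest (0.08) or closed. The model overlay on the scene camera could not settle it, because that camera's calibration was about a pixel off.
- **Bystanders:** the mug, coffee cup, spice jar and spatula look unmoved in the last top picture, and the arm finished clear of everything.

One mistyped move call, meant to close the gripper on the larger cup, was refused; the arm did not move, and I repeated it correctly.

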